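Clamp a bonded tube in the spring-gauge bonding press

TASK

Lay the clear tube with the square end plates into the blue bonding press, down flat on the black pads between its white guides and its two jaws, and let go of it. Then turn the black knob clockwise until the gauge needle points at the red mark; creep up on it, because running well past the mark even for a moment ruins the bond. The thin tube cracks if gripped harder than about 40 N or driven hard onto the press, so handle it gently; move the gauge only by means of the knob, and leave the other things on the bench where they are.

Things in the scene. Friction and masses are not known exactly. Their poses are not given: they have to be found in the camera images.
- tube: The work: clear tube, 40 mm diameter, with frosted square end plates 50 x 50 x 8 mm; 110 mm long overall, 0.15 to 0.31 kg. It lies on the plates' edges. Origin: middle of its underside, on the surface it lies on; y along the tube (both ends alike), z up; tube axis 25 mm above the origin. Bare tube between the plates: 94 mm, its underside 5 mm off the surface.
- seat (a point): Point level with the tops of the press's two black rubber-sprung pads (22 mm above the bench, 15 N per mm, 2 mm give) where the tube's origin should be put, either way round; y from the gauge end (-y) to the knob end (+y), x across, z up. There the tube has 3 mm to the yellow sprung jaw and 3 to 10 mm to the aluminium ram; both have flared tops, 74 mm above the bench. The ram pushes the tube along y.
- tail_jaw: The yellow sprung jaw at the gauge end, a 36 x 36 x 8 mm plate with a flared top lip, on a rod with a coil spring. Origin: centre of the face that meets the tube, 45 mm above the bench; it yields along the press's -y by up to 12 mm. It pushes back with 4 N at first touch and 1.5 N more for each mm. Not to be pushed by hand.
- knob_grip (a point): On the upright axis of the round black knob (40 mm diameter, from 85 to 119 mm above the bench), 105 mm above the bench, where to grip; 115 mm from the seat towards +y, over a grey box 75 mm high. Clockwise from above drives the ram 5 mm per rad to the tube: 6 to 13 mm of slack (differs each time), then the sprung jaw yields. Takes 0.25 to 0.35 N m, stays where left, stops 4.6 rad apart.
- needle (a joint): Angle of the black gauge needle in rad: 0 at rest, grows clockwise seen from above, 0.14 rad for each mm the sprung jaw yields (so 0.7 rad for each radian of knob once the slack is taken up).
- bezel (a joint): Angle of the red mark on the gauge's rim in rad, on the same scale as the needle; it was set beforehand (0.7 to 1.1) and stays put. The needle is at the mark when both angles are equal.
- needle_tip (a point): Tip of the needle, 42 mm from the dial's centre, 91 mm above the bench. The dial is a white face-up disc of 104 mm diameter at the gauge end, its centre 165 mm from the seat towards -y.
- mark (a point): Red mark's middle line, at its inner edge, a red block 7 mm wide on the dial's rim, 44 mm from the dial's centre, 90 mm above the bench; x points outwards along the radius, y counter-clockwise along the rim, z up.
- spray_can: Bystander: white and blue spray can, 54 mm diameter, 190 mm tall; origin under its foot.
- flange_ring: Bystander: frosted flat ring, 104 mm outer diameter, 12 mm high; origin under its centre.
- flange_cap: Bystander: frosted round cap, 90 mm diameter with a hub, 26 mm high; origin under its centre.
- caliper: Bystander: black sliding caliper lying flat, 190 mm long along its x; origin under its middle.
- bar_clamp: Bystander: steel bar clamp with a red grip, lying flat, 240 mm along its x, 100 mm wide towards -y; origin under the bar's middle.
- scraper: Bystander: scraper with a red handle lying along its x; origin under it.
- primer_jar: Bystander: amber jar, 56 mm diameter, 70 mm tall; origin under its foot.
- press: Blue bonding press, 130 mm across x, 400 mm along y, fixed to the bench. Origin on the bench under the seat, same axes. White guides with flared tops, 44 mm above the bench, stand 26.5 mm either side of the tube's line (1.5 mm play each side of the plates), 35 to 60 mm from the seat towards the knob and 35 to 70 mm towards the gauge; between them the bare bed, 20 mm above the bench, is open for fingers.
Mind the look-alikes: they are no part of the job. What is shaped like the tube but pink or yellow is not meant.

How it is judged (in metres and radians):
On the way, in this order (a step that is already met when the one before it is completed fails the run):
1. the tube lies flat on the pads of the press, between guides and jaws, let go (z of tube in the frame of seat between -0.003 and 0.003 m and x of tube in the frame of seat between -0.004 and 0.004 m and y of tube in the frame of seat between -0.015 and 0.012 m and angle between the y axis of tube and the y axis of seat, either way round below 0.07 rad and angle between tube's own z axis and vertical below 0.06 rad and contact force between the fingers and tube below 0.1 N), for 0.2 s.
2. the needle stands at the red mark (z of tube in the frame of seat between -0.003 and 0.003 m and x of tube in the frame of seat between -0.004 and 0.004 m and y of tube in the frame of seat between -0.015 and 0.012 m and angle between the y axis of tube and the y axis of seat, either way round below 0.07 rad and angle between tube's own z axis and vertical below 0.06 rad and y of needle_tip in the frame of mark between -0.005 and 0.005 m), for 0.2 s.
At the end, for the whole second after the job is handed in: The tube lies at rest and flat on the press's black pads (within 3 mm in height, 4 mm across, 0.07 rad in line), between the guides and clamped between ram and sprung jaw, and the needle's tip is within 5 mm (0.12 rad) of the red mark's middle line (all of step 2 and contact force between tube and tail_jaw above 4 N and linear speed of tube below 0.01 m/s); the robot touches nothing.
It fails at once if the needle runs more than 11 mm (0.26 rad) past the red mark: bond over-pressed (y of needle_tip in the frame of mark below -0.011 m).
It fails at once if the tube, in the hand, is driven onto the press with more than 25 N (contact force between tube and press above 25 N and contact force between the fingers and tube above 0.5 N).
It fails at once if the tube is squeezed with more than 45 N a side (90 N over both fingers) (contact force between the fingers and tube above 90 N).
It fails at once if the gauge is tampered with: fingers push the sprung jaw directly, or the red mark is moved (contact force between the fingers and tail_jaw above 2 N or distance of mark from where it was at the start of the episode above 0.006 m).
It fails at once if a bystander is moved by more than 30 mm (distance of any of spray_can, flange_ring, flange_cap, caliper, bar_clamp, scraper, primer_jar from where it was at the start of the episode above 0.03 m).
It also fails if it takes over 72 s, if anything falls off the work surface, if the arm or the gripper's body presses on something with over 40 N, if the wrist force passes 120 N, or if a joint passes its speed limit or range.

ROBOT

A 6-joint arm with a two-finger parallel gripper is mounted at the origin on the work surface. World frame = base frame: x ahead of the robot, y to its left, z up, the work surface at z = 0. Lengths are in mm, angles in rad, forces in N, time in s.
With the tool pointing down it reaches from about 400 to 925 mm from the base axis. Payload 12.5 kg.
Tool frame: the origin (TCP) lies at the very end of the fingers, on their centre line; the grasp point (between the pads) lies 19 mm behind it (env.grip_point_offset is the distance from the TCP to the grasp point, in mm); z points along the fingers, y is the direction in which the jaws open and shut (so a half turn about z gives the same grasp; the last joint's range is limited). The gripper opens to 95 mm and grips with 3 to 60 N. Pads are 20 mm wide; open, the fingers measure 119 mm over their backs; the gripper's body (75 mm by 180 mm) begins 59 mm behind the grasp point.
Start: joints at [-0.106, 0.491, 1.559, -0, 1.092, -0.106], TCP at [625.017, 0.021, 214.661] pointing down, gripper open.
Joint ranges: [-3.1, 3.1], [-0.84, 2.19], [0.05, 2.79], [-1.13, 4.28], [0.06, 2.93], [-2.69, 2.69]. Speed limits (rad/s): [2.22, 2.22, 2.79, 3.14, 3.14, 3.14].

INTERFACE

Orientations are given as [roll, pitch, yaw] about the fixed x, y, z axes, in that order (R = Rz(yaw) Ry(pitch) Rx(roll)).
In Python, from cell import env gives the robot as it stands.
- The arm moves only by the tool drive_tool, never from a script. Its argument "commands" is a list of rows, each an object of numbers: "dx", "dy", "dz": the shift along the world's x, y, z in mm; "yaw": the turn about the world's z in degrees. In form: [{"dx": .., "dy": .., "dz": .., "yaw": ..}, ...]. A call has 1 to 5 rows; each row shifts and turns the commanded pose from where the row before left it; what a row does not reach is not made up. A row lasts 1/12 s, in which the tool goes at most 41.7 mm and 7.16 degrees, less where a joint would pass 70% of its speed; a pose out of reach is approached as far as the arm can. A call with a gripper value outside its range is refused whole. "grip" is the opening, from 0 (shut) to 1 (fully open), set as the call begins (left out, the last holds). The fingers move at their own pace and stop on an object; the grip force is fixed at half the most. Time passes only in rows, so rows that do not move let the fingers close. It gives the time, the measured TCP pose, the force and the opening at its end, in the units of the state.
- env.state(): the state, without advancing time (a new reading comes with each control period).
- env.read_camera(name): name is "scene" or "side" or "wrist"; returns the picture (400x640x3 uint8, red, green, blue); there is no depth.
- env.calibration(name): a dict with "intrinsics" (3x3 intrinsics, pixels), "rvec" (rotation vector, rad) and "tvec" (3), from world to camera coordinates, as OpenCV has them. Camera axes: x right, y down, z forward; pixel columns grow to the right and rows downward; lengths in mm; the calibration is good to about 2 mm. The wrist camera is an equidistant fisheye: a pixel r from the principal point sees the ray r / f radians off the axis. A picture is of the moment at which its call begins: read the wrist's pose just before it. calibration takes no time and is no camera call; for the wrist camera it gives the pose at the moment of the call.
- env.job_done(): hands the job in, once; it reports no verdict.
Trained networks look in the newest picture that a camera, given by its name, has taken for a name from the list of things; names that differ only in an ending like _2 or _b are one class to them, and where a whole thing is asked for, a point or a joint stands for the part that bears it (a point fixed in the world has none). Each returns a list of dicts, best first, with "conf" (0 to 1); they miss things now and then, are a little off and sometimes report something else, mostly with a low value. They report only what shows in the picture. A call takes as long as a camera call. They do not tell look-alikes from the thing itself.
- env.trace(query, camera): "pixels" (400x640 bool, what is visible of it) and "pixel" ([column, row] in pixels, amid what is visible of it).
- env.place_of(query, camera): "pixel" ([column, row] in pixels: a listed point, or the origin of a listed thing).
The state is a dict: "t": time; "joints": joint angles; "qvel": joint speeds; "tau": joint torques, N m; "eef_pos": TCP position; "tcp_rot": TCP orientation; "ft_force": force on the tool from outside, world axes, zero at the start; "moment": the same for the moment, N m; "opening": opening from 0.0 (shut) to 1.0 (fully open).
Only numpy, scipy, OpenCV 4.12 (cv2) and the standard library are available. Lean on these libraries where they do the work, as an engineer would, in place of code of your own. Each camera call takes 0.05 s, during which the arm holds its last target.

## Working session

There is one attempt and no reset: what is moved stays moved. The work goes in short steps, Python scripts to look and compute and a tool call to move; the robot and the scene stay as the last step left them, time stands still between calls to the robot, and variables do not carry over. Pictures are saved under pics/ and viewed, and the job is handed in when it is done.

Besides the shell and the picture viewer there is one more tool, called after ">>>" as a command line: name --argument value ..., lists and objects as JSON in quotes. drive_tool: Moves the arm, as the interface text tells. Its arguments: {"type":"object","properties":{"commands":{"type":"array"},"grip":{"type":"number"}},"required":["commands"]}

```bash
ls; mkdir -p pics; python3 - <<'E'
from cell import env
import cv2
print(env.state())
for n in ["scene","side","wrist"]:
    c=env.calibration(n); print(n,c)
    im=env.read_camera(n); cv2.imwrite(f"pics/{n}0.png",im[:,:,::-1])
E
```

```text
pics
{'t': 0.0, 'joints': array([-1.05627955e-01,  4.91558699e-01,  1.55949229e+00,  2.90600070e-06,
        1.09171634e+00, -1.05584622e-01]), 'qvel': array([-0.00087052, -0.00038475,  0.00032102, -0.00137199,  0.00073503,
        0.00078195]), 'tau': array([-9.52334158e-04, -6.12640929e+01, -2.58175153e+01,  6.92750537e-02,
        4.83079045e-02, -1.38641695e-05]), 'eef_pos': array([6.24730297e+02, 3.45510876e-02, 2.14047539e+02]), 'tcp_rot': array([-3.14042479e+00, -1.26360195e-04,  1.57075158e+00]), 'ft_force': array([-0.30450161,  0.57919936, -0.24098588]), 'moment': array([-0.00498036, -0.04319664, -0.01987738]), 'opening': 1.0009444422049165}
scene {'intrinsics': array([[366.56208304,   0.        , 315.93934408],
       [  0.        , 366.56208304, 198.93687265],
       [  0.        ,   0.        ,   1.        ]]), 'rvec': array([ 0.65213863,  2.82209836, -0.81048534]), 'tvec': array([ 506.25738395, -153.36110662, 1338.89945853])}
side {'intrinsics': array([[454.18348214,   0.        , 320.99369108],
       [  0.        , 454.18348214, 202.14329034],
       [  0.        ,   0.        ,   1.        ]]), 'rvec': array([ 2.18795095, -0.16656717,  0.09105624]), 'tvec': array([-572.99144512,  146.64758771, 1143.6792178 ])}
wrist {'intrinsics': array([[309.70691629,   0.        , 322.30107507],
       [  0.        , 309.70691629, 203.87728407],
       [  0.        ,   0.        ,   1.        ]]), 'rvec': array([-2.89420583e+00,  3.31613268e-04,  1.30897478e-03]), 'tvec': array([-626.41421005,  -27.52542617,  390.1254527 ])}
```

View pics/scene0.png

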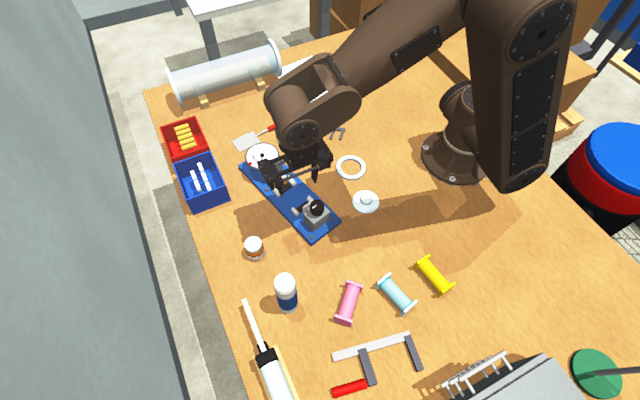

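View pics/side0.png

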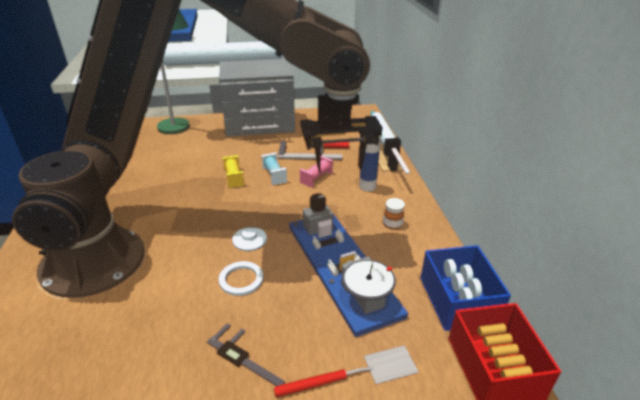

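View pics/wrist0.png

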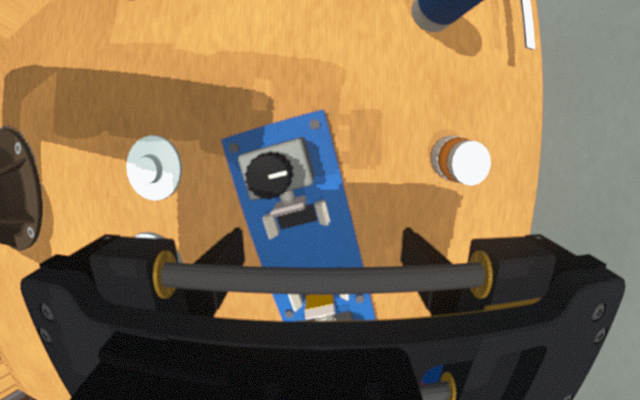

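```bash
cat > h.py <<'E'
import numpy as np, cv2
from cell import env
def ray(cam,px,cal=None):
    c=cal or env.calibration(cam)
    K=c["intrinsics"];R=cv2.Rodrigues(np.array(c["rvec"],float))[0];t=np.array(c["tvec"],float).ravel()
    v=np.array([(px[0]-K[0,2])/K[0,0],(px[1]-K[1,2])/K[1,1]])
    if cam=="wrist":
        r=np.hypot(*v); d=np.array([*(v/max(r,1e-9)*np.sin(r)),np.cos(r)])
    else:
        d=np.array([v[0],v[1],1.]); d/=np.linalg.norm(d)
    return -R.T@t, R.T@d
def at_z(cam,px,z,cal=None):
    o,d=ray(cam,px,cal); return o+d*(z-o[2])/d[2]
def proj(cam,P,cal=None):
    c=cal or env.calibration(cam)
    K=c["intrinsics"];R=cv2.Rodrigues(np.array(c["rvec"],float))[0];t=np.array(c["tvec"],float).ravel()
    p=R@np.array(P,float)+t
    if cam=="wrist":
        r=np.hypot(p[0],p[1]);th=np.arctan2(r,p[2]);v=p[:2]/max(r,1e-9)*th
    else: v=p[:2]/p[2]
    return np.array([K[0,0]*v[0]+K[0,2],K[1,1]*v[1]+K[1,2]])
E
python3 - <<'E'
from h import *
Z={"tube":0,"seat":22,"knob_grip":105,"mark":90,"needle_tip":91,"tail_jaw":45,"press":0}
for cam in ["scene","side","wrist"]:
    env.read_camera(cam)
    for q,z in Z.items():
        for r in env.place_of(q,cam)[:4]:
            print(cam,q,round(r["conf"],2),np.round(r["pixel"],1),at_z(cam,r["pixel"],z).round(1))
for cam in ["scene","side"]:
    for q in ["tube"]:
        for r in env.trace(q,cam)[:4]:
            ys,xs=np.nonzero(r["pixels"]); print(cam,q,round(r["conf"],2),r["pixel"],len(xs),cv2.minAreaRect(np.c_[xs,ys].astype(np.float32)))
print(env.state()["t"])
E
```

```text
scene tube 0.9 [431.9 276. ] [343.6 337.3   0. ]
scene tube 0.65 [348.2 307.5] [613.9 309.6   0. ]
scene tube 0.61 [392.  298.7] [488. 343.   0.]
scene seat 0.86 [293.9 197.7] [605.3 -82.   22. ]
scene knob_grip 0.62 [312.7 207.1] [587.   22.4 105. ]
scene mark 0.69 [323.3 126.4] [ 404.7 -267.4   90. ]
scene tail_jaw 0.41 [282.6 182.7] [ 619.9 -138.3   45. ]
scene press 0.77 [292.6 199.7] [607.6 -89.7   0. ]
side tube 0.75 [271.3 177.1] [468.2 324.5   0. ]
side tube 0.59 [232.  177.5] [343.1 340.7   0. ]
side seat 0.86 [335.1 254. ] [601.3 -91.1  22. ]
side knob_grip 0.6 [313.9 205.3] [562.4   8.3 105. ]
side mark 0.56 [384.  269.7] [ 683.  -230.8   90. ]
side needle_tip 0.52 [371.4 260.6] [ 662.5 -199.5   91. ]
side needle_tip 0.42 [390.6 224.2] [741.1 -79.2  91. ]
side tail_jaw 0.53 [344.5 261.1] [ 613.9 -144.    45. ]
side press 0.85 [336.3 257. ] [607.1 -78.9   0. ]
side press 0.28 [347.9 261.2] [633.2 -98.6   0. ]
wrist seat 0.82 [306.9 248.8] [607.4 -81.7  22. ]
wrist knob_grip 0.68 [268.4 171.6] [577.2  28.6 105. ]
wrist knob_grip 0.33 [317.2 298.4] [ 621.5 -104.1  105. ]
wris
[... 362 characters left out ...]
, 43.955657958984375), 18.43494987487793)
scene tube 0.7 [434.7, 273.7] 624 ((432.05694580078125, 275.52142333984375), (41.87870788574219, 20.57247543334961), 47.202598571777344)
scene tube 0.49 [349.8, 157.3] 286 ((350.2500305175781, 166.75), (26.870054244995117, 24.748737335205078), 45.0)
side tube 0.95 [229.2, 170.0] 487 ((232.60614013671875, 171.00399780273438), (31.98312759399414, 16.738351821899414), 78.11134338378906)
side tube 0.7 [273.3, 169.3] 517 ((273.7136535644531, 168.3798370361328), (34.80854797363281, 20.04623794555664), 60.642250061035156)
side tube 0.32 [376.4, 375.4] 2343 ((343.35302734375, 376.4117431640625), (32.01470184326172, 144.5512237548828), 75.96376037597656)
1.45
```

>>> drive_tool --commands '[{"dx": -20, "dy": 36, "dz": 10}, {"dx": -20, "dy": 36, "dz": 10}, {"dx": -20, "dy": 36, "dz": 10}, {"dx": -20, "dy": 36}, {"dx": -20, "dy": 36}]' --grip 1

```text
invalid input
```

>>> drive_tool --commands '[{"dx": -20, "dy": 36}, {"dx": -20, "dy": 36}, {"dx": -10, "dy": 10}, {}]'

```text
invalid input
```

```bash
python3 - <<'E'
from h import *
c=env.calibration("wrist"); print(env.state()["eef_pos"],env.state()["t"], -cv2.Rodrigues(c["rvec"])[0].T@c["tvec"])
im=env.read_camera("wrist"); cv2.imwrite("pics/w1.png",im[:,:,::-1])
for r in env.trace("tube","wrist")[:4]:
    m=r["pixels"].astype(np.uint8); ys,xs=np.nonzero(m)
    print(round(r["conf"],2),r["pixel"],len(xs))
    # map mask pixels to z=25 plane
    P=np.array([at_z("wrist",(x,y),25,c)[:2] for x,y in zip(xs,ys)],np.float32)
    print(cv2.minAreaRect(P), P.mean(0))
for r in env.place_of("tube","wrist")[:4]: print(r, at_z("wrist",r["pixel"],0,c))
E
```

```text
[6.25005165e+02 8.23140867e-03 2.14649873e+02] 1.45 [626.81831984  68.62748969 384.97415781]
{'pixel': [305.3, 246.4], 'conf': 0.2} [604.092262   -87.33327586   0.        ]
```

View pics/w1.png

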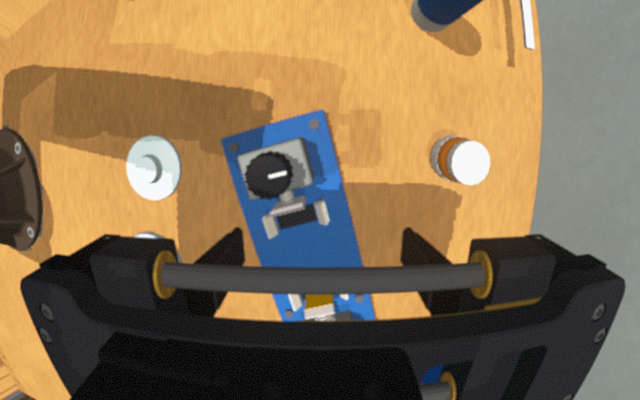

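>>> drive_tool --commands '[{"dx": -20, "dy": 36, "dz": 10, "yaw": 0}, {"dx": -20, "dy": 36, "dz": 10, "yaw": 0}, {"dx": -20, "dy": 36, "dz": 10, "yaw": 0}, {"dx": -20, "dy": 36, "dz": 0, "yaw": 0}, {"dx": -20, "dy": 36, "dz": 0, "yaw": 0}]' --grip 1

```text
t: 2.02
eef_pos: [525.1, 179.5, 244.8]
tcp_rot: [3.14, -0.0, 1.57]
ft_force: [0.1, 1.1, 0.8]
opening: 1.0
```

>>> drive_tool --commands '[{"dx": -20, "dy": 36, "dz": 0, "yaw": 0}, {"dx": -20, "dy": 36, "dz": 0, "yaw": 0}, {"dx": -10, "dy": 10, "dz": 0, "yaw": 0}, {"dx": 0, "dy": 0, "dz": 0, "yaw": 0}]'

```text
t: 2.35
eef_pos: [474.1, 262.4, 244.4]
tcp_rot: [-3.142, -0.0, 1.575]
ft_force: [-0.1, -0.5, 1.0]
opening: 1.001
```

```bash
python3 - <<'E'
from h import *
c=env.calibration("wrist"); print(env.state()["eef_pos"],env.state()["t"], -cv2.Rodrigues(c["rvec"])[0].T@c["tvec"])
im=env.read_camera("wrist"); cv2.imwrite("pics/w2.png",im[:,:,::-1])
for r in env.trace("tube","wrist")[:4]:
    m=r["pixels"].astype(np.uint8); ys,xs=np.nonzero(m)
    print(round(r["conf"],2),r["pixel"],len(xs))
    # map mask pixels to z=25 plane
    P=np.array([at_z("wrist",(x,y),25,c)[:2] for x,y in zip(xs,ys)],np.float32)
    print(cv2.minAreaRect(P), P.mean(0))
for r in env.place_of("tube","wrist")[:4]: print(r, at_z("wrist",r["pixel"],0,c))
E
```

```text
[474.08609592 262.39632001 244.37606538] 2.35 [475.64881696 330.96219479 414.70231917]
0.97 [428.0, 151.0] 2928
((618.6734619140625, 302.4754943847656), (122.7381362915039, 64.93428039550781), 44.18409729003906) [616.57043 303.46515]
0.94 [227.8, 120.4] 2976
((350.801025390625, 342.2996826171875), (63.881195068359375, 117.92514038085938), 7.113032341003418) [351.78607 342.12442]
0.66 [326.0, 122.2] 3297
((482.6793212890625, 339.26092529296875), (53.38554382324219, 120.23542022705078), 13.138103485107422) [482.0181  339.64517]
{'pixel': [419.7, 147.8], 'conf': 0.82} [610.08007902 306.50355742   0.        ]
{'pixel': [234.1, 121.4], 'conf': 0.78} [355.75207424 341.48478307   0.        ]
{'pixel': [325.2, 122.1], 'conf': 0.63} [479.48624865 337.93866005   0.        ]
```

View pics/w2.png

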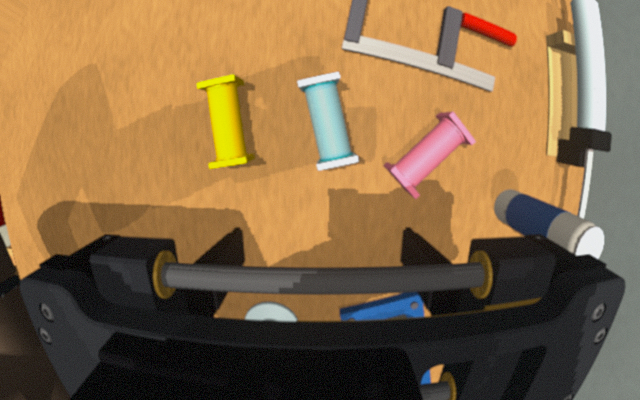

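```bash
python3 - <<'E'
import cv2
im=cv2.imread("pics/w2.png")[60:185,270:390]
cv2.imwrite("pics/w2z.png",cv2.resize(im,None,fx=5,fy=4.8,interpolation=cv2.INTER_CUBIC))
E
```

```text
(no output)
```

View pics/w2z.png

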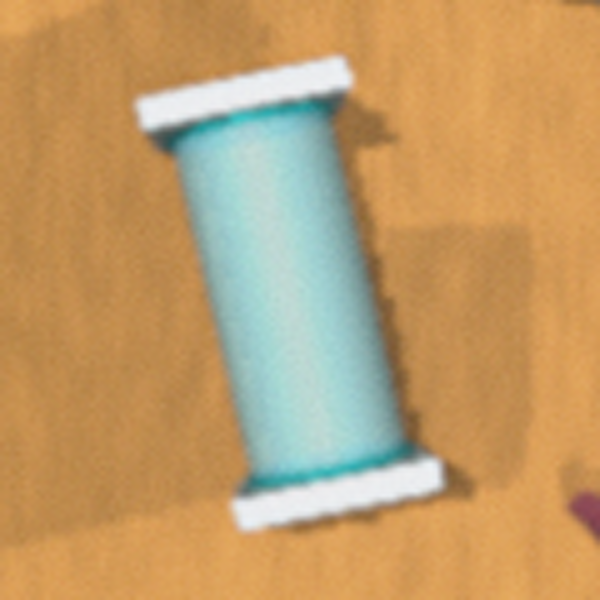

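```bash
python3 - <<'E'
from h import *
Q=[(135,102),(345,57),(444,488),(241,530)]
P=np.array([at_z("wrist",(270+(u-.5)/5+0,60+(v-.5)/4.8),50)[:2] for u,v in Q])
print(P.round(1),P.mean(0)); 
e=lambda a,b:(np.linalg.norm(P[a]-P[b]).round(1),np.degrees(np.arctan2(*(P[a]-P[b])[::-1])).round(1))
print(e(0,3),e(1,2),e(1,0),e(2,3))
E
```

```text
[[449.1 383.1]
 [497.9 394.2]
 [521.7 287.8]
 [473.6 277.1]] [485.56159666 335.5420557 ]
(np.float64(108.8), np.float64(103.0)) (np.float64(109.1), np.float64(102.6)) (np.float64(50.0), np.float64(12.9)) (np.float64(49.3), np.float64(12.5))
```

>>> drive_tool --commands '[{"dx": 5, "dy": 35, "dz": 0, "yaw": 6.4}, {"dx": 5.5, "dy": 38.5, "dz": 0, "yaw": 6.4}, {"dx": 0, "dy": 0, "dz": -38, "yaw": 0}, {"dx": 0, "dy": 0, "dz": -38, "yaw": 0}, {"dx": 0, "dy": 0, "dz": -38, "yaw": 0}]'

```text
t: 2.92
eef_pos: [487.7, 332.8, 128.9]
tcp_rot: [3.14, -0.0, 1.793]
ft_force: [1.3, 0.1, 0.2]
opening: 0.997
```

>>> drive_tool --commands '[{"dx": 0, "dy": 0, "dz": -38, "yaw": 0}, {"dx": 0, "dy": 0, "dz": -36, "yaw": 0}, {"dx": 0, "dy": 0, "dz": -30, "yaw": 0}, {"dx": 0, "dy": 0, "dz": -12, "yaw": 0}, {"dx": 0, "dy": 0, "dz": -8, "yaw": 0}]'

```text
t: 3.33
eef_pos: [487.0, 332.3, 4.4]
tcp_rot: [-3.139, 0.001, 1.792]
ft_force: [-0.3, -0.1, 0.3]
opening: 0.997
```

```bash
python3 - <<'E'
from h import *
s=env.state();print(s["eef_pos"],s["tcp_rot"],s["t"])
im=env.read_camera("wrist"); cv2.imwrite("pics/w3.png",im[:,:,::-1])
E
```

```text
[487.00648214 332.30458602   4.43850262] [-3.13927802e+00  7.37547278e-04  1.79235220e+00] 3.3333
```

View pics/w3.png

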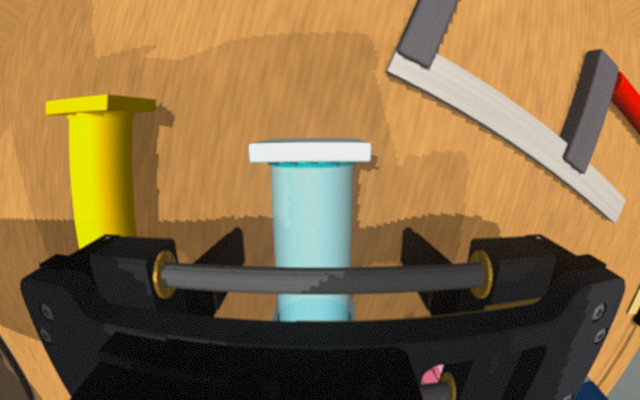

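>>> drive_tool --commands '[{"dx": -1.5, "dy": 3, "dz": 2, "yaw": 0}, {"dx": 0, "dy": 0, "dz": 0, "yaw": 0}, {"dx": 0, "dy": 0, "dz": 0, "yaw": 0}, {"dx": 0, "dy": 0, "dz": 0, "yaw": 0}, {"dx": 0, "dy": 0, "dz": 0, "yaw": 0}]' --grip 0.3

```text
t: 3.8
eef_pos: [485.4, 337.0, 9.2]
tcp_rot: [3.14, -0.0, 1.794]
ft_force: [-0.6, 0.7, -0.2]
opening: 0.71
```

>>> drive_tool --commands '[{"dx": 0, "dy": 0, "dz": 0, "yaw": 0}, {"dx": 0, "dy": 0, "dz": 0, "yaw": 0}, {"dx": 0, "dy": 0, "dz": 0, "yaw": 0}, {"dx": 0, "dy": 0, "dz": 0, "yaw": 0}, {"dx": 0, "dy": 0, "dz": 0, "yaw": 0}]'

```text
t: 4.22
eef_pos: [484.5, 336.5, 8.1]
tcp_rot: [-3.14, 0.0, 1.794]
ft_force: [-3.2, -0.7, 2.5]
opening: 0.418
```

>>> drive_tool --commands '[{"dx": 0, "dy": 0, "dz": 5, "yaw": 0}, {"dx": 0, "dy": 0, "dz": 20, "yaw": 0}, {"dx": 0, "dy": 0, "dz": 35, "yaw": 0}, {"dx": 0, "dy": 0, "dz": 35, "yaw": 0}, {"dx": 0, "dy": 0, "dz": 35, "yaw": 0}]'

```text
t: 4.63
eef_pos: [484.9, 336.6, 139.6]
tcp_rot: [-3.141, 0.0, 1.794]
ft_force: [-0.1, 0.1, -1.7]
opening: 0.413
```

>>> drive_tool --commands '[{"dx": 0, "dy": -10, "dz": 30, "yaw": 0}, {"dx": 10, "dy": -36, "dz": 15, "yaw": 1}, {"dx": 10, "dy": -38, "dz": 10, "yaw": 1}, {"dx": 10, "dy": -38, "dz": 10, "yaw": 1}, {"dx": 10, "dy": -38, "dz": 0, "yaw": 1}]'

```text
t: 5.05
eef_pos: [525.8, 175.3, 205.4]
tcp_rot: [3.138, 0.0, 1.866]
ft_force: [0.5, 0.9, -1.4]
opening: 0.411
```

>>> drive_tool --commands '[{"dx": 12, "dy": -38, "dz": 0, "yaw": 0}, {"dx": 12, "dy": -38, "dz": 0, "yaw": 0}, {"dx": 12, "dy": -38, "dz": 0, "yaw": 0}, {"dx": 12, "dy": -38, "dz": 0, "yaw": 0}, {"dx": 12, "dy": -38, "dz": 0, "yaw": 0}]'

```text
t: 5.47
eef_pos: [585.3, -15.4, 203.4]
tcp_rot: [3.141, 0.0, 1.864]
ft_force: [0.5, 0.6, -2.0]
opening: 0.418
```

>>> drive_tool --commands '[{"dx": 12, "dy": -38, "dz": 0, "yaw": 0}, {"dx": 12, "dy": -38, "dz": 0, "yaw": 0}, {"dx": 12, "dy": -38, "dz": 0, "yaw": 0}, {"dx": 12, "dy": -38, "dz": 0, "yaw": 0}, {"dx": 0, "dy": 0, "dz": 0, "yaw": 0}]'

```text
t: 5.88
eef_pos: [634.3, -171.8, 202.7]
tcp_rot: [3.141, 0.002, 1.86]
ft_force: [-0.1, 0.9, -1.6]
opening: 0.416
```

```bash
python3 - <<'E'
from h import *
s=env.state();print(s["eef_pos"],s["tcp_rot"],s["t"],s["opening"])
np.save("calw4.npy",env.calibration("wrist"),allow_pickle=True)
im=env.read_camera("wrist"); cv2.imwrite("pics/w4.png",im[:,:,::-1])
Z={"seat":22,"knob_grip":105,"tail_jaw":45,"press":0}
for q,z in Z.items():
    for r in env.place_of(q,"wrist")[:2]:
        print(q,round(r["conf"],2),np.round(r["pixel"],1),at_z("wrist",r["pixel"],z).round(1))
E
```

```text
[ 634.30430772 -171.81698769  202.69315077] [3.14084501e+00 2.18283275e-03 1.85965053e+00] 5.8833 0.4156532658487875
seat 0.73 [320.1 106.8] [606.  -79.5  22. ]
seat 0.33 [480.   65.9] [775.4  36.1  22. ]
knob_grip 0.48 [120.7 249.9] [ 436.3 -278.8  105. ]
press 0.72 [322.6 108.7] [608.6 -77.    0. ]
```

View pics/w4.png

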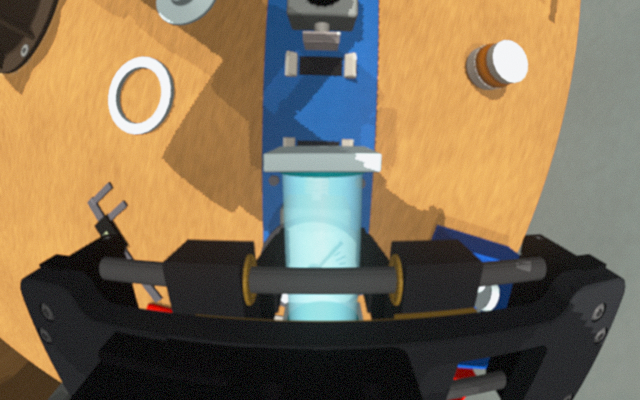

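```bash
python3 - <<'E'
import cv2
im=cv2.imread("pics/w4.png")[0:175,230:400]
cv2.imwrite("pics/w4z.png",cv2.resize(im,None,fx=4,fy=3.4285714,interpolation=cv2.INTER_CUBIC)) if 0 else cv2.imwrite("pics/w4z.png",cv2.resize(im[:150],None,fx=4,fy=4,interpolation=cv2.INTER_CUBIC))
im=cv2.imread("pics/wrist0.png")[100:250,210:360]
cv2.imwrite("pics/w0z.png",cv2.resize(im,None,fx=4,fy=4,interpolation=cv2.INTER_CUBIC))
E
```

```text
(no output)
```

View pics/w4z.png

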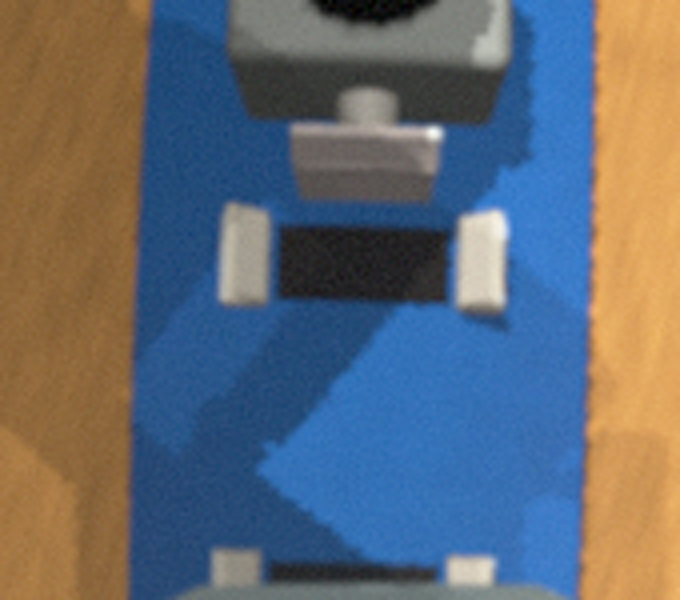

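View pics/w0z.png

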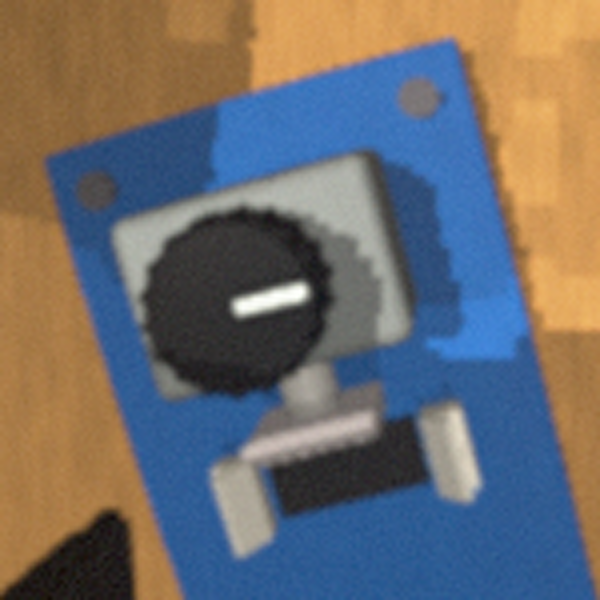

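```bash
python3 - <<'E'
from h import *
c0={'intrinsics': np.array([[309.70691629,0,322.30107507],[0,309.70691629,203.87728407],[0,0,1.]]),'rvec':np.array([-2.89420583e+00,3.31613268e-04,1.30897478e-03]),'tvec':np.array([-626.41421005,-27.52542617,390.1254527])}
c4=np.load("calw4.npy",allow_pickle=True).item()
A=lambda u,v,z: at_z("wrist",(210+u/4-.4,100+v/4-.4),z,c0)[:2]
B=lambda u,v,z: at_z("wrist",(230+u/4-.4,0+v/4-.4),z,c4)[:2]
k=A(237,302,119); print("knob",k)
# edges z=20
def side(F,l):return [F(u,v,20) for u,v in l]
L0=side(A,[(48,160),(185,598)]);R0=side(A,[(457,40),(595,590)])
L4=side(B,[(150,5),(138,250),(131,560)]);R4=side(B,[(596,5),(589,300),(580,560)])
for n,l in zip(["L0","R0","L4","R4"],[L0,R0,L4,R4]):
    d=l[0]-l[-1]; print(n,np.round(l,1).tolist(),np.degrees(np.arctan2(d[1],d[0])).round(2))
# pads z=22
print("pad4",np.round([B(u,v,22) for u,v in [(278,230),(446,230),(447,300),(278,297)]],1).tolist(), "gp",np.round([B(270,565,22),B(437,569,22)],1).tolist())
print("pad0",np.round([A(275,470,22),A(418,420,22),A(430,482,22),A(285,516,22)],1).tolist())
def loc(P,s,th):
    e=np.array([np.cos(th),np.sin(th)]);n=np.array([-e[1],e[0]]);d=np.array(P)-s;return (np.array([d@e,d@n])).round(1)
th=np.radians(15.5)
for th in np.radians([15,15.8,16.5]):
    n=np.array([-np.sin(th),np.cos(th)]); s=k-115*n; print(np.degrees(th),s)
    for nm,l in [("L0",L0),("R0",R0),("L4",L4),("R4",R4)]: print(nm,[loc(p,s,th).tolist() for p in l])
    print("pad4",[loc(B(u,v,22),s,th).tolist() for u,v in [(278,230),(446,230),(447,300),(278,297),(270,565),(437,569)]])
    print("pad0",[loc(A(u,v,22),s,th).tolist() for u,v in [(275,470),(418,420),(430,482),(285,516)]])
    print("guides4 z44",[loc(B(u,v,44),s,th).tolist() for u,v in [(222,303),(268,303),(457,303),(505,310),(212,550),(262,548),(447,558),(495,556)]])
# tube plate in w4
E
```

```text
knob [579.76504136  27.56234227]
L0 [[504.5, 56.9], [540.6, -83.6]] 104.43
R0 [[628.3, 89.4], [672.3, -80.1]] 104.55
L4 [[511.1, 24.0], [531.5, -51.2], [554.8, -138.6]] 105.05
R4 [[635.7, 61.1], [658.5, -29.3], [678.0, -102.2]] 104.52
pad4 [[568.9, -36.0], [614.0, -22.7], [620.1, -42.5], [574.6, -55.0]] gp [[594.0, -129.1], [639.5, -116.9]]
pad0 [[572.4, -39.7], [616.5, -23.8], [620.1, -43.4], [574.9, -54.6]]
14.999999999999998 [609.52923155 -83.51912775]
L0 [[-65.1, 162.8], [-66.6, 17.8]]
R0 [[62.9, 162.2], [61.5, -13.0]]
L4 [[-67.3, 129.3], [-67.0, 51.4], [-67.1, -39.0]]
R4 [[62.7, 132.9], [61.4, 39.7], [61.3, -35.8]]
pad4 [[-27.0, 56.4], [20.1, 57.5], [20.8, 36.9], [-26.4, 36.6], [-26.8, -40.0], [20.3, -40.0]]
pad0 [[-24.5, 52.0], [22.2, 55.9], [20.5, 36.0], [-25.9, 36.9]]
guides4 z44 [[-39.4, 31.2], [-27.3, 31.2], [22.2, 32.5], [34.9, 31.2], [-40.6, -35.2], [-27.3, -34.5], [21.6, -35.9], [34.3, -34.9]]
15.8 [611.07726977 -83.09272698]
L0 [[-64.5, 163.7], [-67.9, 18.7]]
R0 [[63.5, 161.3], [59.7, -13.8]]
L4 [[-67.1, 130.2], [-67.9, 52.4], [-69.3, -38.0]]
R4 [[62.9, 132.1], [60.3, 38.9], [59.2, -36.6]]
pad4 [[-27.8, 56.8], [19.3, 57.3], [19.8, 36.6], [-27.5, 37.0], [-29.0, -39.6], [18.1, -40.3]]
pad0 [[-25.4, 52.3], [21.4, 55.6], [19.4, 35.8], [-27.0, 37.3]]
guides4 z44 [[-40.6, 31.8], [-28.4, 31.6], [21.1, 32.2], [33.7, 30.7], [-42.7, -34.6], [-29.4, -34.1], [19.5, -36.2], [32.2, -35.4]]
16.5 [612.426806   -82.70192724]
L0 [[-63.9, 164.5], [-69.1, 19.5]]
R0 [[64.1, 160.6], [58.1, -14.5]]
L4 [[-66.9, 131.1], [-68.7, 53.2], [-71.1, -37.2]]
R4 [[63.1, 131.3], [59.4, 38.1], [57.3, -37.3]]
pad4 [[-28.5, 57.1], [18.6, 57.0], [18.8, 36.4], [-28.4, 37.3], [-30.9, -39.3], [16.2, -40.5]]
pad0 [[-26.2, 52.6], [20.6, 55.3], [18.5, 35.5], [-28.0, 37.6]]
guides4 z44 [[-41.6, 32.3], [-29.4, 32.0], [20.1, 31.9], [32.7, 30.3], [-44.5, -34.0], [-31.2, -33.7], [17.7, -36.4], [30.4, -35.8]]
```

```bash
python3 - <<'E'
import cv2
im=cv2.imread("pics/w4.png")[120:240,250:400]
cv2.imwrite("pics/w4t.png",cv2.resize(im,None,fx=5,fy=5,interpolation=cv2.INTER_CUBIC))
E
```

```text
(no output)
```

View pics/w4t.png

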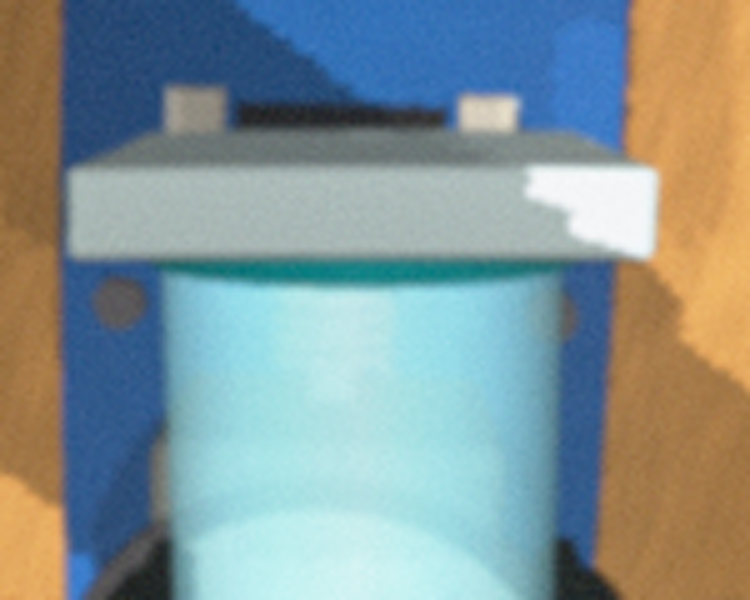

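```bash
python3 - <<'E'
from h import *
c4=np.load("calw4.npy",allow_pickle=True).item()
T=np.array([634.3,-171.8]);th=1.8597-np.pi/2
e=np.array([np.cos(th),np.sin(th)]);n=np.array([-e[1],e[0]])
for z in (242,244.6):
  for u,v in [(68,172),(656,168),(72,258),(655,258)]:
    d=at_z("wrist",(250+u/5-.4,120+v/5-.4),z,c4)[:2]-T; print(z,(d@e).round(2),(d@n).round(2))
E
```

```text
242 -23.53 57.09
242 26.71 57.41
242 -23.41 49.63
242 26.86 49.61
244.6 -23.04 57.32
244.6 26.21 57.63
244.6 -22.92 50.01
244.6 26.35 49.98
```

```bash
python3 - <<'E'
import cv2
im=cv2.imread("pics/w3.png")[125:225,235:385]
cv2.imwrite("pics/w3t.png",cv2.resize(im,None,fx=5,fy=5,interpolation=cv2.INTER_CUBIC))
E
```

```text
(no output)
```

View pics/w3t.png

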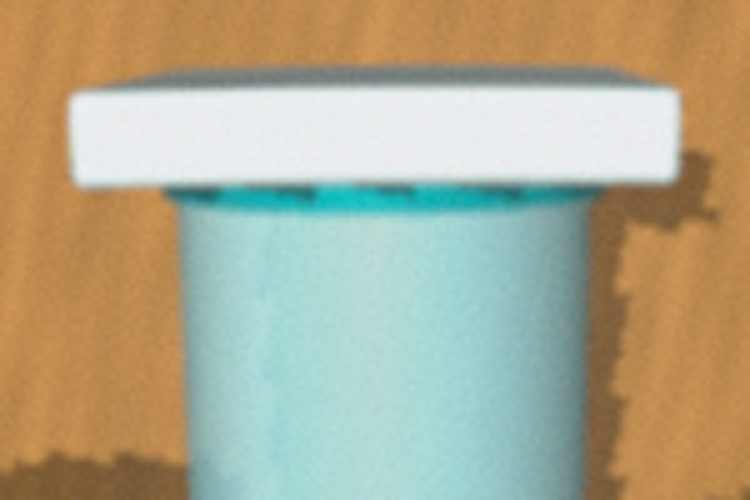

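```bash
cat > d.py <<'E'
from h import *
from scipy.spatial.transform import Rotation as Ro
c4=np.load("calw4.npy",allow_pickle=True).item()
def T(R,t): M=np.eye(4);M[:3,:3]=R;M[:3,3]=t;return M
def tool(p,r): return T(Ro.from_euler("xyz",r).as_matrix(),p)
CW4=T(cv2.Rodrigues(c4["rvec"])[0],c4["tvec"])
CT=CW4@tool([634.304,-171.817,202.693],[3.14084,.00218,1.85965])
def cal(p,r):
    M=CT@np.linalg.inv(tool(p,r)); return {"intrinsics":c4["intrinsics"],"rvec":cv2.Rodrigues(M[:3,:3])[0].ravel(),"tvec":M[:3,3]}
E
python3 - <<'E'
from d import *
p=[487.006,332.305,4.439];r=[-3.13928,.00074,1.79235]
c3=cal(p,r)
P=np.array([at_z("wrist",(235+u/5-.4,125+v/5-.4),50,c3)[:2] for u,v in [(69,92),(680,88),(74,185),(678,183)]])
th=r[2]-np.pi/2;e=np.array([np.cos(th),np.sin(th)]);n=np.array([-e[1],e[0]])
print([((q-p[:2])@e,(q-p[:2])@n) for q in P],P)
m=P[:2].mean(0)-55*np.array([np.cos(np.radians(102.8)),np.sin(np.radians(102.8))]); print("centre",m)
E
```

```text
[(np.float64(-28.320495208987676), np.float64(62.25033184463503)), (np.float64(21.341286107972607), np.float64(62.29098418558756)), (np.float64(-28.14934630923766), np.float64(54.55615343843376)), (np.float64(21.337931929918167), np.float64(54.52987305543813))] [[445.69850102 386.81045653]
 [494.13747687 397.76307239]
 [447.55622829 379.34195449]
 [495.83967458 390.19092737]]
centre [482.10315631 338.65354997]
```

```bash
python3 - <<'E'
from d import *
s=env.state();print(s["eef_pos"],s["tcp_rot"],s["t"],s["qvel"].round(4))
c5=env.calibration("wrist"); np.save("calw5.npy",c5,allow_pickle=True)
im=env.read_camera("wrist"); cv2.imwrite("pics/w5.png",im[:,:,::-1])
M=T(cv2.Rodrigues(c5["rvec"])[0],c5["tvec"])@tool(s["eef_pos"],s["tcp_rot"]); print(np.linalg.inv(M)[:3,3],np.linalg.inv(CT)[:3,3], Ro.from_matrix(M[:3,:3]@CT[:3,:3].T).as_rotvec())
s=env.state();print(s["eef_pos"],s["tcp_rot"],s["t"])
a=cv2.imread("pics/w5.png")
cv2.imwrite("pics/w5z.png",cv2.resize(a[0:150,230:400],None,fx=4,fy=4,interpolation=cv2.INTER_CUBIC))
cv2.imwrite("pics/w5t.png",cv2.resize(a[120:240,250:400],None,fx=5,fy=5,interpolation=cv2.INTER_CUBIC))
E
```

```text
[ 632.74903821 -164.24080037  203.17438954] [-3.14140727e+00 -3.49682913e-04  1.86488858e+00] 6.1333 [ 0.0106 -0.0062 -0.001  -0.0015 -0.0014 -0.0022]
[  68.0698802     1.72100719 -170.35727797] [  68.09753183    1.72089618 -170.3068575 ] [ 5.91886841e-05 -9.56277637e-05 -3.70304326e-05]
[ 632.87995418 -164.09506018  203.36704751] [ 3.14148022e+00 -9.23243993e-05  1.86529191e+00] 6.1833
```

View pics/w5z.png

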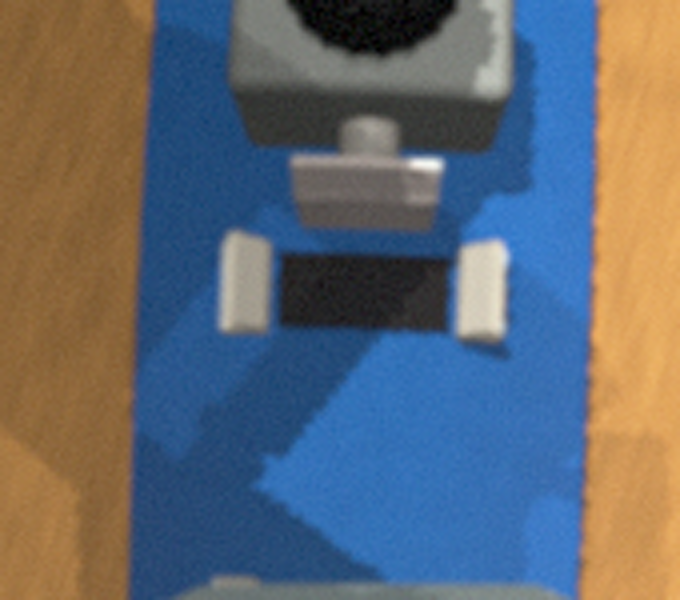

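View pics/w5t.png

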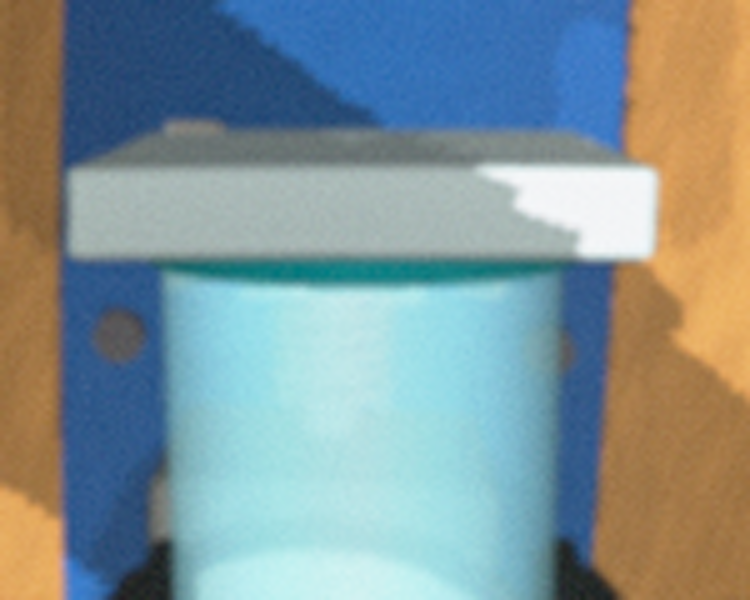

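```bash
python3 - <<'E'
from h import *
c=np.load("calw5.npy",allow_pickle=True).item()
T=np.array([632.75,-164.24]);th=1.86489-np.pi/2
e=np.array([np.cos(th),np.sin(th)]);n=np.array([-e[1],e[0]])
B=lambda u,v,z: at_z("wrist",(230+u/4-.4,v/4-.4),z,c)[:2]
C=lambda u,v,z: at_z("wrist",(250+u/5-.4,120+v/5-.4),z,c)[:2]
l=lambda p:[((p-T)@e).round(1),((p-T)@n).round(1)]
L=[B(155,5,20),B(138,300,20),B(131,560,20),C(63,100,20),C(64,450,20)];R=[B(598,5,20),B(590,300,20),B(581,560,20),C(628,50,20),C(598,500,20)]
for nm,q in (("L",L),("R",R)):
    d=q[0]-q[-1];print(nm,[l(p) for p in q],np.degrees(np.arctan2(d[1],d[0])),np.degrees(np.arctan2(*(q[0]-q[2])[::-1])))
print("pad",[l(B(u,v,22)) for u,v in [(281,257),(446,259),(446,328),(281,326)]])
print("guide z44 near",[l(B(u,v,44)) for u,v in [(222,331),(268,331),(457,333),(505,338)]],"far",[l(B(u,v,44)) for u,v in [(225,233),(270,238),(460,243),(506,241)]])
print("plate",[l(C(u,v,244.8)) for u,v in [(68,172),(656,168),(70,258),(655,258)]])
E
```

```text
L [[np.float64(-61.2), np.float64(223.6)], [np.float64(-64.4), np.float64(130.5)], [np.float64(-67.0), np.float64(54.9)], [np.float64(-67.2), np.float64(54.9)], [np.float64(-70.0), np.float64(-28.3)]] 104.8531772802059 104.8721191509977
R [[np.float64(68.3), np.float64(223.8)], [np.float64(64.1), np.float64(130.3)], [np.float64(62.0), np.float64(54.7)], [np.float64(62.2), np.float64(66.2)], [np.float64(58.2), np.float64(-40.8)]] 104.65514627381806 104.69565004174292
pad [[np.float64(-23.4), np.float64(141.4)], [np.float64(22.9), np.float64(140.7)], [np.float64(22.9), np.float64(120.4)], [np.float64(-23.3), np.float64(121.1)]]
guide z44 near [[np.float64(-37.4), np.float64(116.8)], [np.float64(-25.2), np.float64(116.5)], [np.float64(24.4), np.float64(115.8)], [np.float64(37.1), np.float64(114.8)]] far [[np.float64(-36.7), np.float64(143.9)], [np.float64(-24.7), np.float64(142.1)], [np.float64(25.3), np.float64(140.6)], [np.float64(37.5), np.float64(141.5)]]
plate [[np.float64(-23.1), np.float64(57.1)], [np.float64(26.3), np.float64(57.5)], [np.float64(-23.1), np.float64(49.8)], [np.float64(26.5), np.float64(49.8)]]
```

>>> drive_tool --commands '[{"dx": -5, "dy": 15, "dz": 0, "yaw": -0.7}, {"dx": -8, "dy": 25, "dz": 0, "yaw": -0.7}, {"dx": -7, "dy": 22, "dz": 0, "yaw": -0.7}, {"dx": -4, "dy": 12, "dz": 0, "yaw": 0}, {"dx": -2, "dy": 4, "dz": -10, "yaw": 0}]'

```text
t: 6.6
eef_pos: [607.3, -85.0, 195.0]
tcp_rot: [3.138, 0.002, 1.831]
ft_force: [-0.1, -0.6, -1.6]
opening: 0.414
```

>>> drive_tool --commands '[{"dx": 0, "dy": 0, "dz": -25, "yaw": 0}, {"dx": 0, "dy": 0, "dz": -30, "yaw": 0}, {"dx": 0, "dy": 0, "dz": -25, "yaw": 0}, {"dx": 0, "dy": 0, "dz": -12, "yaw": 0}, {"dx": 0, "dy": 0, "dz": -4, "yaw": 0}]'

```text
t: 7.02
eef_pos: [606.3, -87.3, 94.7]
tcp_rot: [-3.139, -0.002, 1.828]
ft_force: [0.5, -0.6, -2.5]
opening: 0.419
```

>>> drive_tool --commands '[{"dx": 0, "dy": 0, "dz": 0, "yaw": 0}, {"dx": 0, "dy": 0, "dz": 0, "yaw": 0}]'

```text
t: 7.18
eef_pos: [607.7, -87.6, 98.1]
tcp_rot: [3.14, 0.001, 1.827]
ft_force: [0.4, -0.6, -1.9]
opening: 0.42
```

```bash
python3 - <<'E'
from h import *
s=env.state();print(s["eef_pos"],s["tcp_rot"],s["t"],s["qvel"].round(4),s["ft_force"])
np.save("calw6.npy",env.calibration("wrist"),allow_pickle=True)
im=env.read_camera("wrist"); cv2.imwrite("pics/w6.png",im[:,:,::-1])
a=im[:,:,::-1]
cv2.imwrite("pics/w6z.png",cv2.resize(a[60:220,220:420],None,fx=4,fy=3.75 if 0 else 3.75,interpolation=cv2.INTER_CUBIC))
im=env.read_camera("side"); cv2.imwrite("pics/s6.png",cv2.resize(im[160:340,270:430,::-1],None,fx=4,fy=3.3))
E
```

```text
[607.67270995 -87.60748914  98.05302326] [3.14032982e+00 6.98104224e-04 1.82739749e+00] 7.1833 [ 0.0018 -0.0156 -0.0043 -0.0001 -0.0001  0.0011] [ 0.42322147 -0.56563847 -1.86452927]
```

View pics/w6z.png

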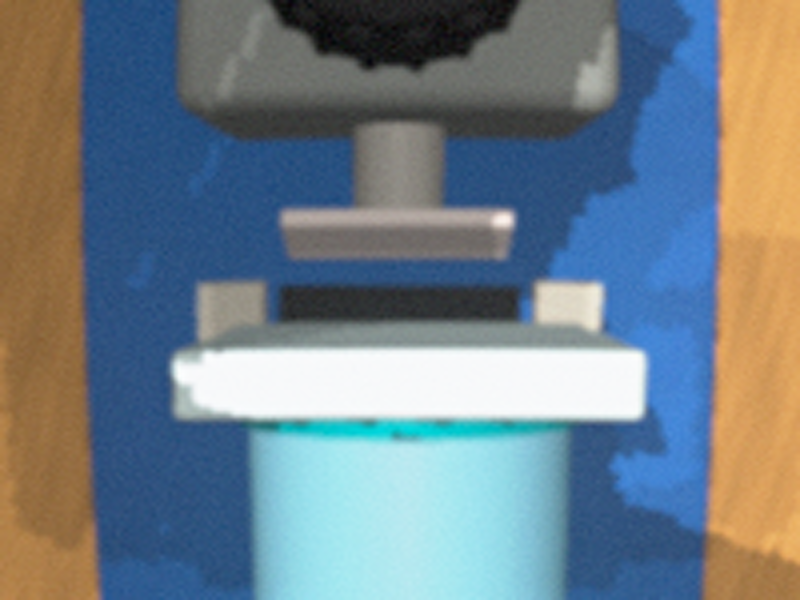

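View pics/s6.png

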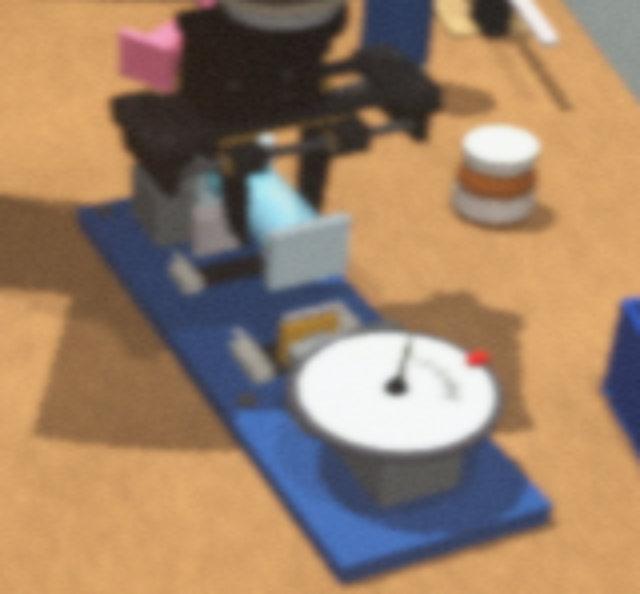

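```bash
python3 - <<'E'
from h import *
c5=np.load("calw5.npy",allow_pickle=True).item();c6=np.load("calw6.npy",allow_pickle=True).item()
T=np.array([607.67,-87.61]);th=1.8274-np.pi/2
e=np.array([np.cos(th),np.sin(th)]);n=np.array([-e[1],e[0]])
B=lambda p,z: at_z("wrist",(230+p[0]/4-.4,p[1]/4-.4),z,c5)[:2]
C=lambda p,z: at_z("wrist",(220+p[0]/4-.4,60+p[1]/3.75-.4),z,c6)[:2]
l=lambda p:[((p-T)@e).round(1),((p-T)@n).round(1)]
for nm,z,b,c in [("padfar",22,[(281,257),(446,259)],[(279,288),(520,288)]),("gfar_in",44,[(270,238),(460,243)],[(268,284),(534,283)]),("gfar_out",44,[(225,233),(506,241)],[(199,284),(604,283)]),
 ("ramtop far",74,[(291,157),(442,158)],[(280,211),(515,211)]),("edge@130",20,[(138,300),(590,300)],[(84,290),(719,290)])]:
    p=np.mean([B(q,z) for q in b],0);r=np.mean([C(q,z) for q in c],0)
    print(nm,"w5",l(p),"w6",l(r), "w6 pts",[l(C(q,z)) for q in c])
print("plate",[l(C(q,140.2)) for q in [(172,350),(647,350),(173,418),(644,418)]])
E
```

```text
padfar w5 [np.float64(-0.7), np.float64(60.4)] w6 [np.float64(-0.3), np.float64(61.0)] w6 pts [[np.float64(-24.2), np.float64(61.0)], [np.float64(23.5), np.float64(60.9)]]
gfar_in w5 [np.float64(-0.2), np.float64(60.8)] w6 [np.float64(0.1), np.float64(62.5)] w6 pts [[np.float64(-23.9), np.float64(62.5)], [np.float64(24.1), np.float64(62.6)]]
gfar_out w5 [np.float64(-0.1), np.float64(62.2)] w6 [np.float64(0.2), np.float64(62.8)] w6 pts [[np.float64(-36.5), np.float64(62.7)], [np.float64(36.9), np.float64(62.8)]]
ramtop far w5 [np.float64(-0.3), np.float64(75.5)] w6 [np.float64(-0.3), np.float64(75.4)] w6 pts [[np.float64(-18.5), np.float64(75.5)], [np.float64(18.0), np.float64(75.4)]]
edge@130 w5 [np.float64(-0.2), np.float64(49.8)] w6 [np.float64(-0.0), np.float64(61.5)] w6 pts [[np.float64(-64.6), np.float64(61.6)], [np.float64(64.5), np.float64(61.4)]]
plate [[np.float64(-23.2), np.float64(57.8)], [np.float64(26.4), np.float64(57.8)], [np.float64(-23.4), np.float64(50.1)], [np.float64(26.3), np.float64(50.1)]]
```

>>> drive_tool --commands '[{"dx": -1.7, "dy": 0, "dz": 0, "yaw": 0}, {"dx": 0, "dy": 0, "dz": -6, "yaw": 0}, {"dx": 0, "dy": 0, "dz": -8, "yaw": 0}, {"dx": 0, "dy": 0, "dz": -6, "yaw": 0}, {"dx": 0, "dy": 0, "dz": 0, "yaw": 0}]'

```text
t: 7.7
eef_pos: [604.6, -87.1, 75.5]
tcp_rot: [-3.14, -0.001, 1.827]
ft_force: [0.3, 0.2, -2.3]
opening: 0.417
```

>>> drive_tool --commands '[{"dx": 0, "dy": 0, "dz": -4, "yaw": 0}, {"dx": 0, "dy": 0, "dz": -4, "yaw": 0}, {"dx": 0, "dy": 0, "dz": -4, "yaw": 0}, {"dx": 0, "dy": 0, "dz": 0, "yaw": 0}]'

```text
t: 8.03
eef_pos: [605.0, -87.2, 64.3]
tcp_rot: [-3.141, -0.001, 1.827]
ft_force: [0.2, 0.7, -2.4]
opening: 0.417
```

```bash
python3 - <<'E'
from h import *
s=env.state();print(s["eef_pos"],s["tcp_rot"],s["t"],s["qvel"].round(4),s["ft_force"])
np.save("calw7.npy",env.calibration("wrist"),allow_pickle=True)
im=env.read_camera("wrist"); cv2.imwrite("pics/w7.png",im[:,:,::-1])
a=im[:,:,::-1]
cv2.imwrite("pics/w7z.png",cv2.resize(a[60:220,220:420],None,fx=4,fy=3.75,interpolation=cv2.INTER_CUBIC))
im=env.read_camera("side"); cv2.imwrite("pics/s7.png",cv2.resize(im[190:320,300:420,::-1],None,fx=5,fy=4.6))
E
```

```text
[605.00562111 -87.21467506  64.25202811] [-3.14069608e+00 -5.51324673e-04  1.82737124e+00] 8.0333 [-0.0017 -0.0102 -0.0076  0.0012  0.0181  0.0008] [ 0.20125873  0.68836969 -2.38719629]
```

View pics/w7z.png

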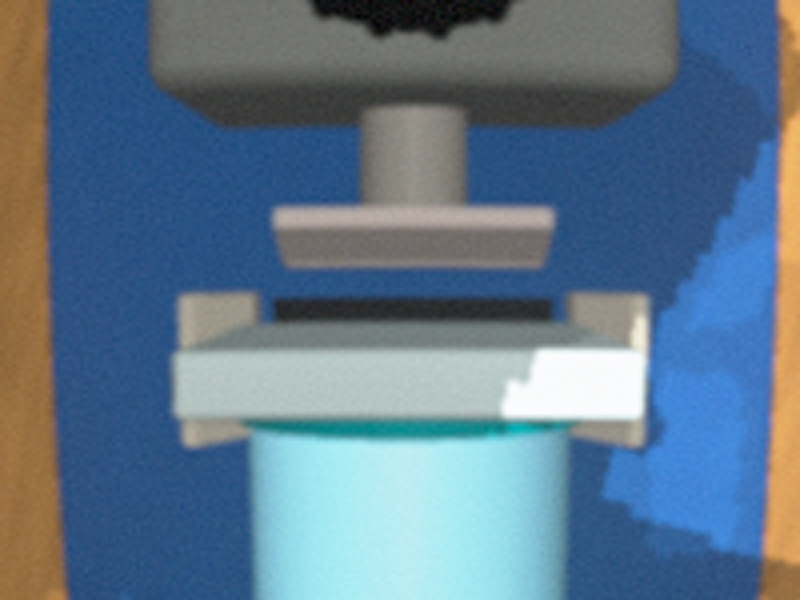

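View pics/s7.png

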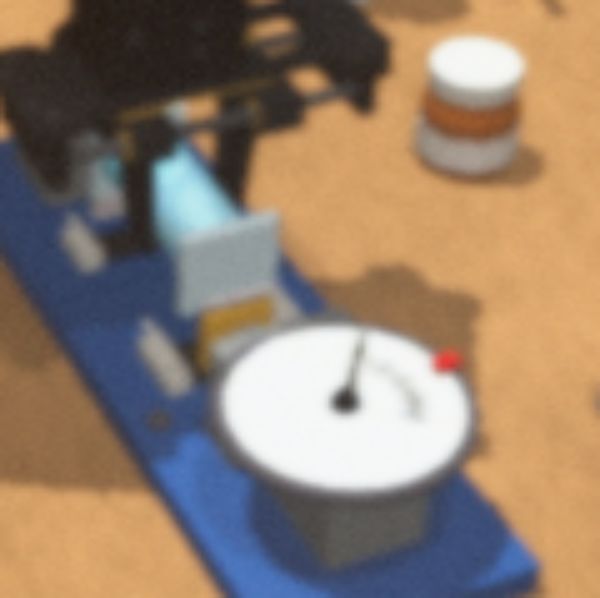

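```bash
python3 - <<'E'
from h import *
c6=np.load("calw7.npy",allow_pickle=True).item()
T=np.array([605.0,-87.2]);th=1.8274-np.pi/2
e=np.array([np.cos(th),np.sin(th)]);n=np.array([-e[1],e[0]])
C=lambda p,z: at_z("wrist",(220+p[0]/4-.4,60+p[1]/3.75-.4),z,c6)[:2]
l=lambda p:[((p-T)@e).round(1),((p-T)@n).round(1)]
for nm,z,c in [("padfar",22,[(274,300),(552,300)]),("gfar",44,[(178,293),(648,293)]),("gnear",44,[(180,446),(645,446)]),("gnear z20",20,[(180,446),(645,446)]),("ramtopfar",74,[(272,208),(555,208)]),("ramnear",74,[(285,268),(550,268)]),("ramnear45",45,[(285,268),(550,268)]),("plate",106.2,[(173,350),(646,350)]),("platein",106.2,[(173,418),(646,418)])]:
    print(nm,[l(C(q,z)) for q in c])
E
```

```text
padfar [[np.float64(-21.7), np.float64(59.8)], [np.float64(25.9), np.float64(59.8)]]
gfar [[np.float64(-34.2), np.float64(62.2)], [np.float64(38.4), np.float64(62.2)]]
gnear [[np.float64(-34.6), np.float64(36.5)], [np.float64(38.7), np.float64(36.5)]]
gnear z20 [[np.float64(-39.2), np.float64(32.5)], [np.float64(43.3), np.float64(32.5)]]
ramtopfar [[np.float64(-16.1), np.float64(74.6)], [np.float64(20.3), np.float64(74.6)]]
ramnear [[np.float64(-14.4), np.float64(66.3)], [np.float64(19.7), np.float64(66.3)]]
ramnear45 [[np.float64(-17.4), np.float64(65.9)], [np.float64(23.0), np.float64(66.0)]]
plate [[np.float64(-23.1), np.float64(57.7)], [np.float64(26.4), np.float64(57.7)]]
platein [[np.float64(-23.4), np.float64(50.0)], [np.float64(26.7), np.float64(50.0)]]
```

>>> drive_tool --commands '[{"dx": 0.6, "dy": 0, "dz": -4, "yaw": 0}, {"dx": 0, "dy": 0, "dz": -4, "yaw": 0}, {"dx": 0, "dy": 0, "dz": -4, "yaw": 0}, {"dx": 0, "dy": 0, "dz": -4, "yaw": 0}, {"dx": 0, "dy": 0, "dz": -2, "yaw": 0}]'

```text
t: 8.55
eef_pos: [605.7, -87.2, 46.4]
tcp_rot: [-3.141, -0.0, 1.827]
ft_force: [-0.2, -0.5, -2.8]
opening: 0.414
```

>>> drive_tool --commands '[{"dx": 0, "dy": 0, "dz": -1.5, "yaw": 0}, {"dx": 0, "dy": 0, "dz": -1.5, "yaw": 0}, {"dx": 0, "dy": 0, "dz": -1.5, "yaw": 0}, {"dx": 0, "dy": 0, "dz": 0, "yaw": 0}]'

```text
t: 8.88
eef_pos: [605.9, -87.3, 42.4]
tcp_rot: [-3.141, -0.0, 1.827]
ft_force: [0.6, 0.4, -1.3]
opening: 0.415
```

```bash
python3 - <<'E'
from h import *
s=env.state();print(s["eef_pos"],s["tcp_rot"],s["t"],s["qvel"].round(4),s["ft_force"],s["moment"])
np.save("calw8.npy",env.calibration("wrist"),allow_pickle=True)
im=env.read_camera("wrist"); cv2.imwrite("pics/w8.png",im[:,:,::-1])
a=im[:,:,::-1]
cv2.imwrite("pics/w8z.png",cv2.resize(a[60:220,220:420],None,fx=4,fy=3.75,interpolation=cv2.INTER_CUBIC))
im=env.read_camera("side"); cv2.imwrite("pics/s8.png",cv2.resize(im[190:320,300:420,::-1],None,fx=5,fy=4.6))
E
```

```text
[605.86118431 -87.27182773  42.40774371] [-3.14147566e+00 -1.09433740e-04  1.82735691e+00] 8.8833 [-0.0034 -0.0042 -0.0016 -0.0002  0.0072 -0.0011] [ 0.64920378  0.42742482 -1.29188057] [ 0.03389761 -0.05316072 -0.02951776]
```

View pics/w8z.png

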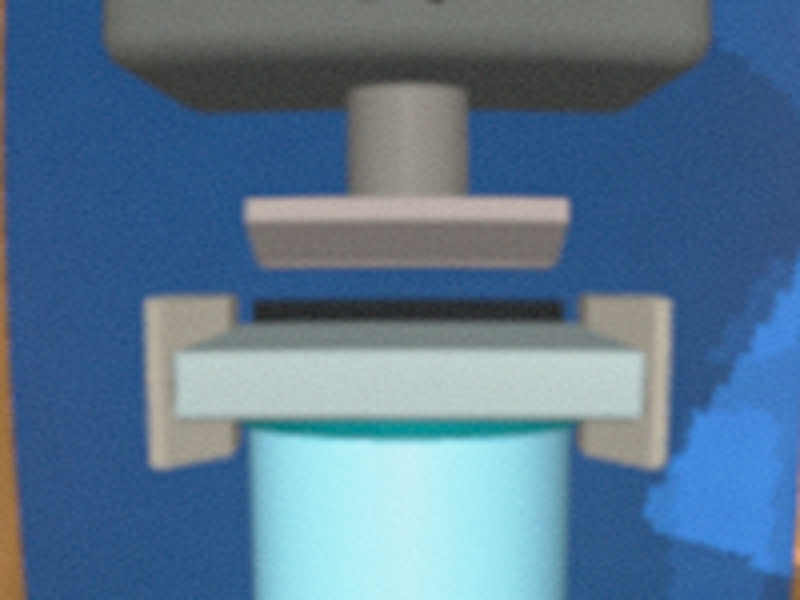

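View pics/s8.png

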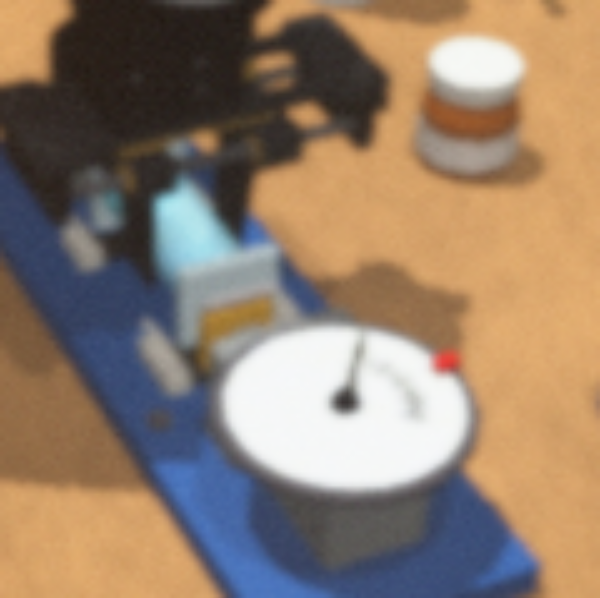

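>>> drive_tool --commands '[{"dx": 0, "dy": 0, "dz": -2, "yaw": 0}, {"dx": 0, "dy": 0, "dz": -2, "yaw": 0}, {"dx": 0, "dy": 0, "dz": -2, "yaw": 0}, {"dx": 0, "dy": 0, "dz": -1.5, "yaw": 0}, {"dx": 0, "dy": 0, "dz": 0, "yaw": 0}]'

```text
t: 9.4
eef_pos: [605.8, -87.2, 34.7]
tcp_rot: [-3.141, -0.0, 1.827]
ft_force: [0.7, -0.4, -1.8]
opening: 0.411
```

>>> drive_tool --commands '[{"dx": 0, "dy": 0, "dz": -1, "yaw": 0}, {"dx": 0, "dy": 0, "dz": -1, "yaw": 0}, {"dx": 0, "dy": 0, "dz": -0.5, "yaw": 0}, {"dx": 0, "dy": 0, "dz": 0, "yaw": 0}]'

```text
t: 9.73
eef_pos: [605.9, -87.3, 32.5]
tcp_rot: [-3.142, -0.0, 1.827]
ft_force: [-0.6, -0.2, -3.0]
opening: 0.414
```

>>> drive_tool --commands '[{"dx": 0, "dy": 0, "dz": -0.5, "yaw": 0}, {"dx": 0, "dy": 0, "dz": 0, "yaw": 0}]'

```text
t: 9.9
eef_pos: [605.9, -87.3, 32.1]
tcp_rot: [3.142, 0.0, 1.827]
ft_force: [0.2, 0.8, -2.0]
opening: 0.415
```

>>> drive_tool --commands '[{"dx": 0, "dy": 0, "dz": -0.5, "yaw": 0}, {"dx": 0, "dy": 0, "dz": -0.5, "yaw": 0}, {"dx": 0, "dy": 0, "dz": -0.4, "yaw": 0}, {"dx": 0, "dy": 0, "dz": 0, "yaw": 0}]'

```text
t: 10.23
eef_pos: [605.9, -87.3, 30.7]
tcp_rot: [-3.142, -0.0, 1.827]
ft_force: [-0.2, -0.6, -2.7]
opening: 0.417
```

>>> drive_tool --commands '[{"dx": 0, "dy": 0, "dz": -0.4, "yaw": 0}, {"dx": 0, "dy": 0, "dz": 0, "yaw": 0}]'

```text
t: 10.4
eef_pos: [605.9, -87.3, 30.3]
tcp_rot: [3.142, 0.0, 1.827]
ft_force: [-0.1, -0.1, -1.8]
opening: 0.416
```

>>> drive_tool --commands '[{"dx": 0, "dy": 0, "dz": -0.4, "yaw": 0}, {"dx": 0, "dy": 0, "dz": 0, "yaw": 0}]'

```text
t: 10.57
eef_pos: [605.9, -87.3, 30.0]
tcp_rot: [3.141, 0.0, 1.827]
ft_force: [0.7, -0.0, -0.9]
opening: 0.413
```

>>> drive_tool --commands '[{"dx": 0, "dy": 0, "dz": -0.4, "yaw": 0}, {"dx": 0, "dy": 0, "dz": 0, "yaw": 0}]'

```text
t: 10.73
eef_pos: [606.0, -87.3, 29.8]
tcp_rot: [3.141, 0.0, 1.827]
ft_force: [-1.1, 0.2, 2.5]
opening: 0.411
```

>>> drive_tool --commands '[{"dx": 0, "dy": 0, "dz": 0, "yaw": 0}, {"dx": 0, "dy": 0, "dz": 0, "yaw": 0}, {"dx": 0, "dy": 0, "dz": 0, "yaw": 0}, {"dx": 0, "dy": 0, "dz": 0, "yaw": 0}, {"dx": 0, "dy": 0, "dz": 0, "yaw": 0}]' --grip 0.65

```text
t: 11.15
eef_pos: [606.0, -87.3, 29.6]
tcp_rot: [3.141, 0.0, 1.827]
ft_force: [0.1, 0.2, -0.3]
opening: 0.641
```

```bash
python3 - <<'E'
from h import *
s=env.state();print(s["eef_pos"],s["tcp_rot"],s["t"],s["opening"],s["ft_force"],s["moment"])
np.save("calw9.npy",env.calibration("wrist"),allow_pickle=True)
im=env.read_camera("wrist"); cv2.imwrite("pics/w9.png",im[:,:,::-1])
a=im[:,:,::-1]
cv2.imwrite("pics/w9z.png",cv2.resize(a[60:220,220:420],None,fx=4,fy=3.75,interpolation=cv2.INTER_CUBIC))
im=env.read_camera("side"); cv2.imwrite("pics/s9.png",cv2.resize(im[190:320,300:420,::-1],None,fx=5,fy=4.6))
E
```

```text
[605.98841336 -87.32108382  29.55492164] [3.14137125e+00 5.24260057e-05 1.82729638e+00] 11.15 0.6413300318539198 [ 0.05793525  0.15736889 -0.25507924] [ 0.05689051 -0.05080212 -0.02569732]
```

View pics/w9z.png

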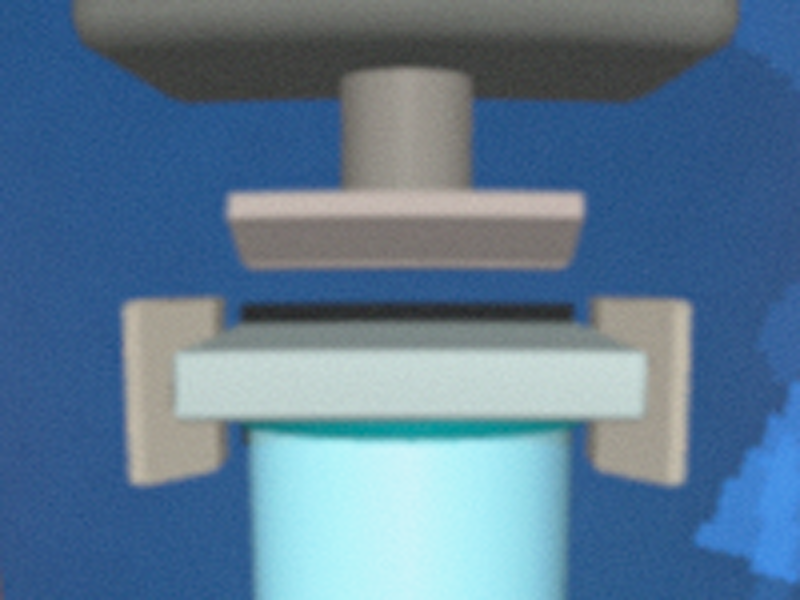

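View pics/s9.png

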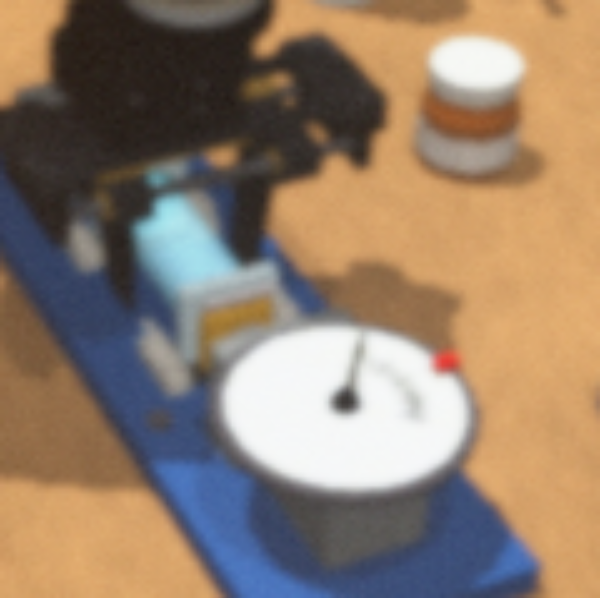

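>>> drive_tool --commands '[{"dx": 0, "dy": 0, "dz": 3, "yaw": 0}, {"dx": 0, "dy": 0, "dz": 15, "yaw": 0}, {"dx": 0, "dy": 0, "dz": 30, "yaw": 0}, {"dx": 0, "dy": 0, "dz": 30, "yaw": 0}, {"dx": 0, "dy": 0, "dz": 30, "yaw": 0}]'

```text
t: 11.67
eef_pos: [605.7, -87.2, 138.8]
tcp_rot: [-3.141, -0.0, 1.827]
ft_force: [0.5, 0.1, 0.1]
opening: 0.654
```

>>> drive_tool --commands '[{"dx": -3, "dy": 10, "dz": 20, "yaw": 0}, {"dx": -5, "dy": 20, "dz": 5, "yaw": 0}, {"dx": -4, "dy": 15, "dz": 0, "yaw": 0}, {"dx": -2, "dy": 7, "dz": 0, "yaw": 0}, {"dx": 0, "dy": 0, "dz": 0, "yaw": 0}]'

```text
t: 12.08
eef_pos: [591.2, -33.8, 162.0]
tcp_rot: [-3.14, -0.001, 1.829]
ft_force: [-0.3, -0.3, -0.2]
opening: 0.653
```

>>> drive_tool --commands '[{"dx": 0, "dy": 0, "dz": 0, "yaw": 0}, {"dx": 0, "dy": 0, "dz": 0, "yaw": 0}]'

```text
t: 12.25
eef_pos: [591.9, -35.7, 161.8]
tcp_rot: [-3.141, -0.0, 1.827]
ft_force: [-0.5, -0.1, -0.2]
opening: 0.649
```

```bash
python3 - <<'E'
from h import *
s=env.state();print(s["eef_pos"],s["tcp_rot"],s["t"],s["joints"].round(3),s["ft_force"])
np.save("calw10.npy",env.calibration("wrist"),allow_pickle=True)
im=env.read_camera("wrist"); cv2.imwrite("pics/w10.png",im[:,:,::-1])
for r in env.place_of("knob_grip","wrist")[:2]: print(r["conf"],r["pixel"],at_z("wrist",r["pixel"],105))
im=env.read_camera("side"); cv2.imwrite("pics/s10.png",cv2.resize(im[190:320,300:420,::-1],None,fx=5,fy=4.6))
E
```

```text
[591.93423296 -35.7165576  161.75772111] [-3.14058061e+00 -3.30403823e-04  1.82734166e+00] 12.25 [-0.172  0.503  1.698 -0.     0.941 -0.428] [-0.45277079 -0.05218184 -0.21974263]
0.76 [317.9, 133.1] [574.41638536  25.49836749 105.        ]
```

View pics/w10.png

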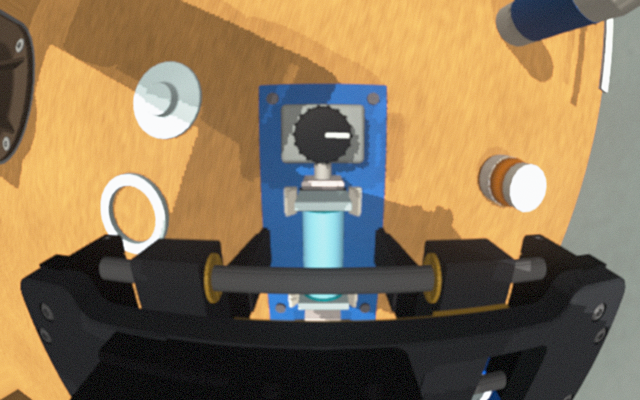

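View pics/s10.png

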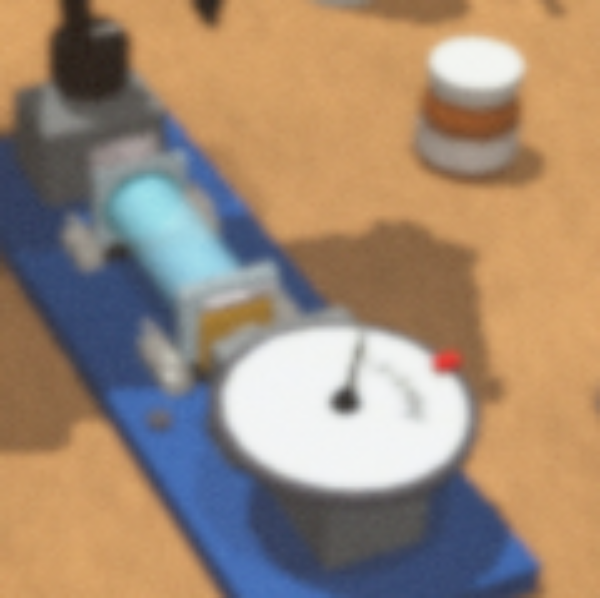

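>>> drive_tool --commands '[{"dx": 0, "dy": 3, "dz": 0, "yaw": 7}, {"dx": 1, "dy": 6, "dz": 0, "yaw": 7}, {"dx": 2, "dy": 6, "dz": 0, "yaw": 7}, {"dx": 2, "dy": 6, "dz": 0, "yaw": 7}, {"dx": 2, "dy": 6, "dz": 0, "yaw": 7}]'

```text
t: 12.82
eef_pos: [599.1, -8.5, 162.3]
tcp_rot: [-3.141, -0.0, 2.444]
ft_force: [-1.2, 0.4, -0.4]
opening: 0.653
```

>>> drive_tool --commands '[{"dx": 2, "dy": 6, "dz": 0, "yaw": 7}, {"dx": 2, "dy": 6, "dz": 0, "yaw": 7}, {"dx": 2, "dy": 6, "dz": 0, "yaw": 7}, {"dx": 2, "dy": 6, "dz": 0, "yaw": 7}, {"dx": 2, "dy": 6, "dz": 0, "yaw": 7}]'

```text
t: 13.23
eef_pos: [609.1, 21.5, 162.3]
tcp_rot: [3.142, -0.0, 3.055]
ft_force: [-0.1, 0.1, 0.3]
opening: 0.65
```

>>> drive_tool --commands '[{"dx": 2, "dy": 8, "dz": 0, "yaw": 7}, {"dx": 2, "dy": 8, "dz": 0, "yaw": 7}, {"dx": 2, "dy": 8, "dz": 0, "yaw": 7}, {"dx": 2, "dy": 8, "dz": 0, "yaw": 7}, {"dx": 1, "dy": 8, "dz": 0, "yaw": 7}]'

```text
t: 13.65
eef_pos: [618.2, 61.6, 162.2]
tcp_rot: [3.141, -0.0, -2.618]
ft_force: [0.1, 0.2, -1.0]
opening: 0.649
```

>>> drive_tool --commands '[{"dx": 1, "dy": 5, "dz": 0, "yaw": 7}, {"dx": 0, "dy": 3, "dz": 0, "yaw": 7}, {"dx": 0, "dy": 0, "dz": 0, "yaw": 7}, {"dx": 0, "dy": 0, "dz": 0, "yaw": 0}, {"dx": 0, "dy": 0, "dz": 0, "yaw": 0}]'

```text
t: 14.07
eef_pos: [619.0, 69.4, 162.3]
tcp_rot: [3.141, -0.0, -2.261]
ft_force: [0.1, -0.1, -0.2]
opening: 0.648
```

```bash
python3 - <<'E'
from h import *
s=env.state();print(s["eef_pos"],s["tcp_rot"],s["t"],s["joints"].round(3),s["ft_force"])
np.save("calw11.npy",env.calibration("wrist"),allow_pickle=True)
im=env.read_camera("wrist"); cv2.imwrite("pics/w11.png",im[:,:,::-1])
for r in env.place_of("knob_grip","wrist")[:2]: print(r["conf"],r["pixel"],at_z("wrist",r["pixel"],105))
a=cv2.imread("pics/w10.png")[80:190,260:390]; b=cv2.imread("pics/w11.png")[80:240,240:400]
cv2.imwrite("pics/w10z.png",cv2.resize(a,None,fx=5,fy=5,interpolation=cv2.INTER_CUBIC))
E
```

```text
[618.98558609  69.36582343 162.305075  ] [ 3.14123355e+00 -2.30473020e-04 -2.26092992e+00] 14.0667 [ 0.006  0.542  1.622  0.     0.979 -2.446] [ 0.09149124 -0.07033511 -0.21222208]
0.91 [330.0, 137.5] [577.61153145  25.94137872 105.        ]
```

View pics/w11.png

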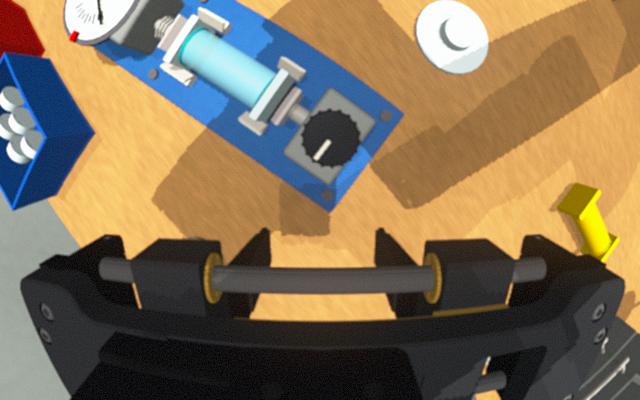

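View pics/w10z.png

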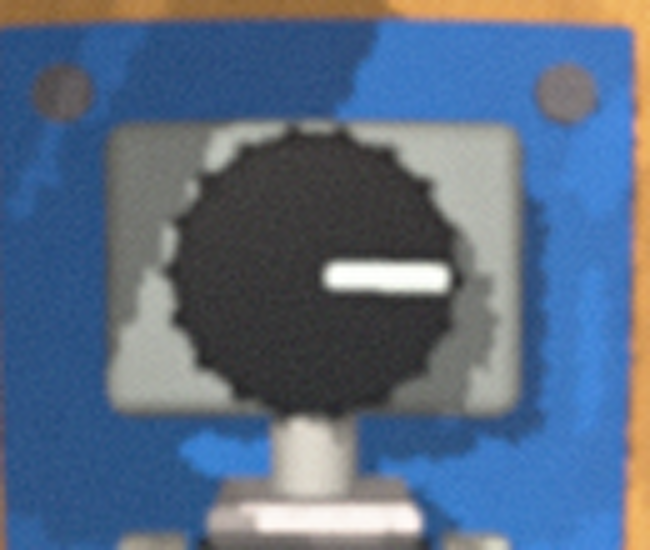

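```bash
python3 - <<'E'
from h import *
def blob(f,cx,cy):
    im=cv2.imread(f); m=(im.max(2)<75).astype(np.uint8)
    m=cv2.morphologyEx(m,cv2.MORPH_OPEN,np.ones((3,3)))
    n,l,s,c=cv2.connectedComponentsWithStats(m)
    k=l[cy,cx]; cnt=cv2.findContours((l==k).astype(np.uint8),0,2)[0][0]; print(s[k])
    return cv2.minEnclosingCircle(cv2.convexHull(cnt))
P=[]
for k,(x,y) in ((10,(310,134)),(11,(340,130))):
    (u,v),r=blob(f"pics/w{k}.png",x,y); c=np.load(f"calw{k}.npy",allow_pickle=True).item()
    w=at_z("wrist",(u,v),117,c); P.append(w[:2]); print(u,v,r,w)
ya=[1.82734,-2.26093]
# P_i = K + be*e_i + bn*n_i
A=[];b=[]
for p,y in zip(P,ya):
    n=np.array([np.cos(y),np.sin(y)]);e=np.array([n[1],-n[0]])
    for j in range(2): A.append([j==0,j==1,e[j],n[j]]);b.append(p[j])
print(np.linalg.solve(np.array(A,float),b))
E
```

```text
[ 294  107   57   56 2284]
321.8051452636719 135.02206420898438 29.60326385498047 [577.37428276  25.34310773 117.        ]
[ 302  110   58   57 2286]
330.4854736328125 137.56582641601562 29.027807235717773 [577.375779    25.66174323 117.        ]
[ 5.77293433e+02  2.55028086e+01  3.76818314e-02 -1.74989178e-01]
```

>>> drive_tool --commands '[{"dx": -8, "dy": -8, "dz": 0, "yaw": 0}, {"dx": -16, "dy": -16, "dz": 0, "yaw": 0}, {"dx": -12, "dy": -13, "dz": 0, "yaw": 0}, {"dx": -6, "dy": -7, "dz": 0, "yaw": 0}, {"dx": 0, "dy": 0, "dz": -10, "yaw": 0}]'

```text
t: 14.58
eef_pos: [576.6, 24.2, 154.0]
tcp_rot: [-3.139, 0.001, -2.259]
ft_force: [0.5, -0.3, 0.5]
opening: 0.648
```

>>> drive_tool --commands '[{"dx": 0, "dy": 0, "dz": -15, "yaw": 0}, {"dx": 0, "dy": 0, "dz": -20, "yaw": 0}, {"dx": 0, "dy": 0, "dz": -15, "yaw": 0}, {"dx": 0, "dy": 0, "dz": -10, "yaw": 0}, {"dx": 0, "dy": 0, "dz": -5, "yaw": 0}]'

```text
t: 15.0
eef_pos: [576.7, 25.9, 85.7]
tcp_rot: [3.14, -0.001, -2.257]
ft_force: [0.4, 0.0, 0.3]
opening: 0.651
```

>>> drive_tool --commands '[{"dx": 0, "dy": 0, "dz": 0, "yaw": 0}, {"dx": 0, "dy": 0, "dz": 0, "yaw": 0}]'

```text
t: 15.17
eef_pos: [577.3, 25.8, 87.7]
tcp_rot: [-3.142, 0.0, -2.257]
ft_force: [0.2, -0.5, 0.3]
opening: 0.647
```

```bash
python3 - <<'E'
from h import *
s=env.state();print(s["eef_pos"],s["tcp_rot"],s["t"],s["joints"].round(3),s["ft_force"])
im=env.read_camera("wrist"); cv2.imwrite("pics/w12.png",im[:,:,::-1])
im=env.read_camera("side"); cv2.imwrite("pics/s12.png",cv2.resize(im[160:310,280:420,::-1],None,fx=5,fy=4))
im=env.read_camera("scene"); cv2.imwrite("pics/c12.png",cv2.resize(im[120:250,220:360,::-1],None,fx=5,fy=4.5))
E
```

```text
[577.26190475  25.80282784  87.68503704] [-3.14150264e+00  1.27703966e-04 -2.25677002e+00] 15.1667 [-0.07   0.581  1.801  0.     0.76  -2.525] [ 0.24374588 -0.47748462  0.34474041]
```

View pics/w12.png

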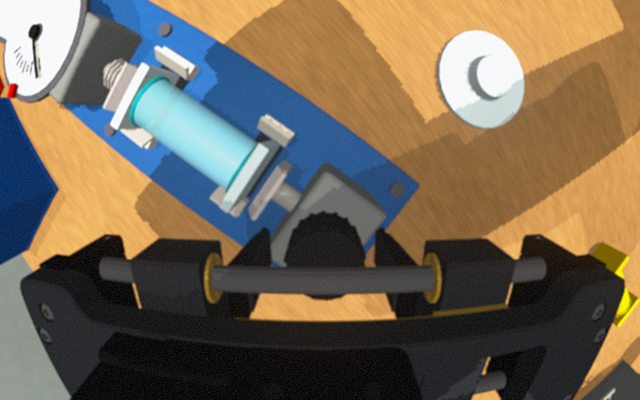

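View pics/s12.png

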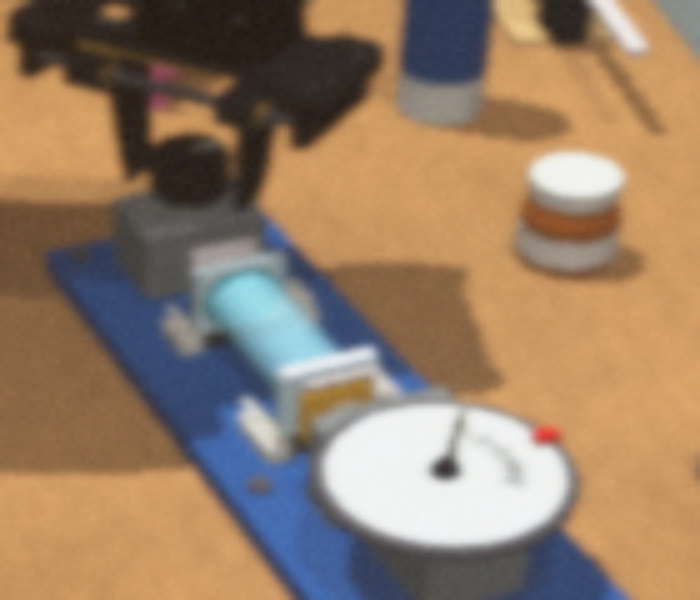

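View pics/c12.png

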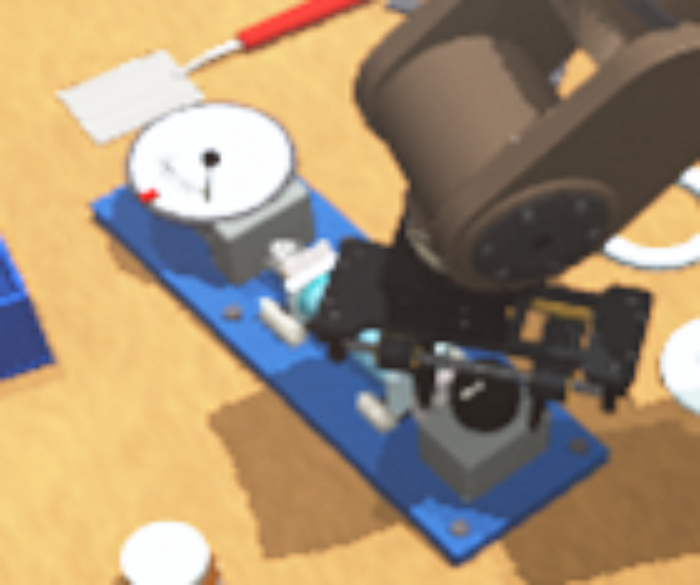

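>>> drive_tool --commands '[{"dx": 0, "dy": 0, "dz": 0, "yaw": 0}, {"dx": 0, "dy": 0, "dz": 0, "yaw": 0}, {"dx": 0, "dy": 0, "dz": 0, "yaw": 0}, {"dx": 0, "dy": 0, "dz": 0, "yaw": 0}, {"dx": 0, "dy": 0, "dz": 0, "yaw": 0}]' --grip 0.3

```text
t: 15.73
eef_pos: [576.1, 26.3, 87.7]
tcp_rot: [3.14, -0.0, -2.257]
ft_force: [-4.0, 4.5, 5.6]
opening: 0.418
```

>>> drive_tool --commands '[{"dx": 0, "dy": 0, "dz": 0, "yaw": 0}, {"dx": 0, "dy": 0, "dz": 0, "yaw": 0}]'

```text
t: 15.9
eef_pos: [576.1, 26.3, 87.7]
tcp_rot: [3.14, -0.0, -2.257]
ft_force: [-4.5, 3.9, 4.5]
opening: 0.413
```

```bash
cat > g.py <<'E'
from h import *
def gauge(tag):
    s=env.state();print("t",s["t"],s["eef_pos"].round(1),"yaw",np.degrees(s["tcp_rot"][2]).round(2),"j6",s["joints"][5].round(3),"F",s["ft_force"].round(1),"M",s["moment"].round(2),"op",s["opening"].round(3))
    n=np.array([np.cos(np.radians(104.7)),np.sin(np.radians(104.7))])
    for cam in ("side","scene"):
        im=env.read_camera(cam).astype(int)
        R,G,B=im[...,0],im[...,1],im[...,2]
        ctr=np.array([605.9,-86.])-165*n
        u,v=proj(cam,[*ctr,90]); 
        yy,xx=np.mgrid[0:400,0:640]
        near=(np.hypot(xx-u,yy-v)<40)
        red=near&(R-np.maximum(G,B)>70)
        rp=np.array([xx[red].mean(),yy[red].mean()]); 
        # face region: pixels whose z=90 point lies within 47 mm of centre
        ys,xs=np.nonzero(near); P=np.array([at_z(cam,(a,b),90)[:2] for a,b in zip(xs,ys)])
        # dial centre by white mask
        w=(im[ys,xs].min(1)>190); 
        Pw=P[w&(np.linalg.norm(P-ctr,axis=1)<60)]
        c2=cv2.minEnclosingCircle(Pw.astype(np.float32))
        ctr2=np.array(c2[0]) if 46<c2[1]<56 else ctr
        d=P-ctr2; r=np.linalg.norm(d,axis=1)
        dark=255-im[ys,xs].mean(1)
        sel=(r>10)&(r<40)
        # hub: dark centroid r<8
        phi=np.degrees(np.arctan2(-(d@n),-(d@np.array([n[1],-n[0]]))))
        ang=np.degrees(np.arctan2(d[:,1],d[:,0]))
        hs=(r<12)&(dark>130); hub=P[hs].mean(0)
        d=P-hub; r=np.linalg.norm(d,axis=1); ang=np.degrees(np.arctan2(d[:,1],d[:,0]))
        rm=at_z(cam,rp,90)[:2]-hub
        # radial profile r 12..30 (inside scale marks)
        best=[]
        for a in np.arange(0,180,1.):
            pts=[hub+rr*np.array([np.cos(np.radians(a)),np.sin(np.radians(a))]) for rr in np.arange(12,40,2)]
            val=[]
            for p in pts:
                q=proj(cam,[*p,90]); val.append(cv2.getRectSubPix((255-im.mean(2)).astype(np.float32),(1,1),(float(q[0]),float(q[1])))[0,0])
            best.append(np.mean(val))
        best=np.array(best); k=best.argmax(); wts=np.clip(best-(best.max()*.6+.4*np.median(best)),0,None)*(abs(np.arange(180)-k)<15)
        na=(np.arange(180)*wts).sum()/wts.sum()
        ma=np.degrees(np.arctan2(rm[1],rm[0]))
        print(cam,"ctr",ctr.round(1),"circ",np.round(c2[0],1),round(c2[1],1),"hub",hub.round(1),"mark r",np.linalg.norm(rm).round(1),"mark ang",ma.round(1),"needle ang",na.round(1),"rest(104.7) -> needle rad",np.radians(104.7-na).round(3),"diff rad",np.radians(na-ma).round(3))
        c=im[int(v)-35:int(v)+35,int(u)-40:int(u)+40,::-1].astype(np.uint8)
        cv2.imwrite(f"pics/g_{cam}_{tag}.png",cv2.resize(c,None,fx=8,fy=8,interpolation=cv2.INTER_CUBIC))
E
python3 -c "
from g import *
gauge('a')"
```

```text
Traceback (most recent call last):
  File "g.py", line 3, in gauge
    s=env.state();print("t",s["t"],s["eef_pos"].round(1),"yaw",np.degrees(s["tcp_rot"][2]).round(2),"j6",s["joints"][5].round(3),"F",s["ft_force"].round(1),"M",s["moment"].round(2),"op",s["opening"].round(3))
                                                                                                                                                                                          ^^^^^^^^^^^^^^^^^^
AttributeError: 'float' object has no attribute 'round'
```

```bash
sed -i 's/,s\["opening"\].round(3))/,round(s["opening"],3))/' g.py; python3 -c "
from g import *
gauge('a')"
```

```text
t 15.9 [576.1  26.3  87.7] yaw -129.31 j6 -2.525 F [-4.5  3.9  4.5] M [ 0.95  0.68 -0.09] op 0.413Traceback (most recent call last):
  File "<string>", line 3, in <module>
    gauge('a')
    ~~~~~^^^^^
  File "g.py", line 15, in gauge
    ys,xs=np.nonzero(near); P=np.array([at_z(cam,(a,b),90)[:2] for a,b in zip(xs,ys)])
                                        ~~~~^^^^^^^^^^^^^^
  File "h.py", line 13, in at_z
    o,d=ray(cam,px,cal); return o+d*(z-o[2])/d[2]
        ~~~^^^^^^^^^^^^
  File "h.py", line 4, in ray
    c=cal or env.calibration(cam)
             ~~~~~~~~~~~~~~~^^^^^
ValueError: time passes only in moves, steps and waits
```

```bash
python3 - <<'E'
s=open("g.py").read()
s=s.replace("from h import *","from h import *\nimport functools\nenvcal=functools.lru_cache(None)(env.calibration)")
s=s.replace('for cam in ("side","scene"):','for cam in ("side","scene"):\n        K=envcal(cam)',1)
import re
s=s.replace("90])","90],K)").replace(",90)[:2]",",90,K)[:2]")
open("g.py","w").write(s)
E
grep -n "90" g.py | head -20; python3 -c "
from g import *
gauge('a')"
```

```text
12:        u,v=proj(cam,[*ctr,90],K); 
17:        # face region: pixels whose z=90 point lies within 47 mm of centre
18:        ys,xs=np.nonzero(near); P=np.array([at_z(cam,(a,b),90,K)[:2] for a,b in zip(xs,ys)])
20:        w=(im[ys,xs].min(1)>190); 
32:        rm=at_z(cam,rp,90,K)[:2]-hub
39:                q=proj(cam,[*p,90],K); val.append(cv2.getRectSubPix((255-im.mean(2)).astype(np.float32),(1,1),(float(q[0]),float(q[1])))[0,0])
t 15.95 [576.2  26.3  87.8] yaw -129.31 j6 -2.525 F [-4.2  4.8  4.1] M [ 0.86  0.75 -0.06] op 0.417
side ctr [ 647.8 -245.6] circ [ 644.3 -248.7] 52.1 hub [ 645.2 -245.5] mark r 54.0 mark ang 20.2 needle ang 66.1 rest(104.7) -> needle rad 0.674 diff rad 0.8
scene ctr [ 647.8 -245.6] circ [ 647.4 -246.9] 58.6 hub [ 646.8 -241.9] mark r 126.6 mark ang -130.8 needle ang 62.5 rest(104.7) -> needle rad 0.737 diff rad 3.374
```

View pics/g_side_a.png

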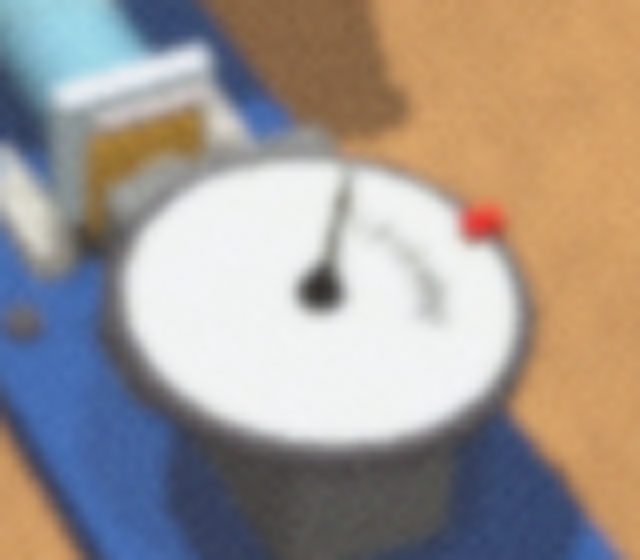

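View pics/g_scene_a.png

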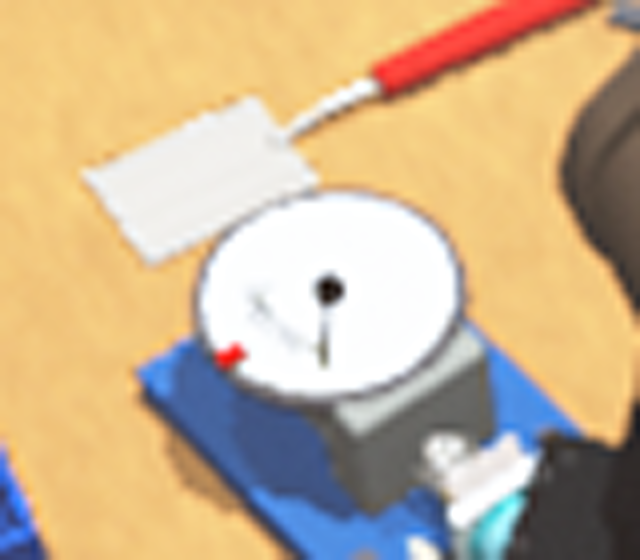

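>>> drive_tool --commands '[{"dx": -1, "dy": 0.8, "dz": 0, "yaw": -3}, {"dx": 0, "dy": 0, "dz": 0, "yaw": -5}, {"dx": 0, "dy": 0, "dz": 0, "yaw": -6}, {"dx": 0, "dy": 0, "dz": 0, "yaw": -6}, {"dx": 0, "dy": 0, "dz": 0, "yaw": -3}]'

```text
t: 16.47
eef_pos: [576.3, 26.2, 87.8]
tcp_rot: [-3.141, 0.001, -2.663]
ft_force: [0.7, -2.4, 1.0]
opening: 0.416
```

```bash
sed -i 's/red=near&(R-np.maximum(G,B)>70)/red=(np.hypot(xx-u,yy-v)<26)\&(R-np.maximum(G,B)>70)/' g.py; python3 -c "
from g import *
gauge('b')
im=env.read_camera('wrist'); cv2.imwrite('pics/w13.png',im[:,:,::-1])"
```

```text
t 16.4667 [576.3  26.2  87.8] yaw -152.6 j6 -2.117 F [ 0.7 -2.4  1. ] M [-0.18 -0.16  0.22] op 0.416
side ctr [ 647.8 -245.6] circ [ 644.  -248.7] 52.1 hub [ 645.1 -245.9] mark r 54.5 mark ang 20.6 needle ang 66.2 rest(104.7) -> needle rad 0.671 diff rad 0.797
scene ctr [ 647.8 -245.6] circ [ 647.4 -246.9] 58.6 hub [ 646.8 -241.9] mark r 26.9 mark ang -17.5 needle ang 62.5 rest(104.7) -> needle rad 0.737 diff rad 1.397
```

View pics/w13.png

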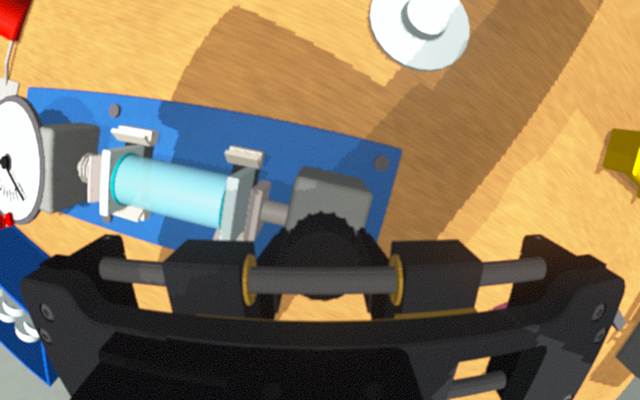

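>>> drive_tool --commands '[{"dx": 0, "dy": 0, "dz": 0, "yaw": -5}, {"dx": 0, "dy": 0, "dz": 0, "yaw": -7}, {"dx": 0, "dy": 0, "dz": 0, "yaw": -7}, {"dx": 0, "dy": 0, "dz": 0, "yaw": -7}, {"dx": 0, "dy": 0, "dz": 0, "yaw": -5}]'

```text
t: 17.03
eef_pos: [576.4, 25.9, 87.8]
tcp_rot: [-3.141, 0.001, 3.081]
ft_force: [1.9, -5.9, 0.7]
opening: 0.414
```

>>> drive_tool --commands '[{"dx": 0, "dy": 0, "dz": 0, "yaw": -6}, {"dx": 0, "dy": 0, "dz": 0, "yaw": -7}, {"dx": 0, "dy": 0, "dz": 0, "yaw": -7}, {"dx": 0, "dy": 0, "dz": 0, "yaw": -6}, {"dx": 0, "dy": 0, "dz": 0, "yaw": -3}]'

```text
t: 17.45
eef_pos: [576.3, 25.6, 87.8]
tcp_rot: [-3.141, 0.001, 2.575]
ft_force: [1.4, -8.6, 0.3]
opening: 0.422
```

```bash
python3 -c "
from g import *
gauge('c')
im=env.read_camera('wrist'); cv2.imwrite('pics/w14.png',im[:,:,::-1])"
```

```text
t 17.45 [576.3  25.6  87.8] yaw 147.54 j6 -1.073 F [ 1.4 -8.6  0.3] M [-1.34 -0.15  0.29] op 0.422
side ctr [ 647.8 -245.6] circ [ 644.  -248.7] 52.1 hub [ 644.8 -246.3] mark r 54.9 mark ang 20.9 needle ang 66.0 rest(104.7) -> needle rad 0.675 diff rad 0.788
scene ctr [ 647.8 -245.6] circ [ 647.4 -246.9] 58.6 hub [ 646.8 -241.9] mark r 26.9 mark ang -17.5 needle ang 62.5 rest(104.7) -> needle rad 0.737 diff rad 1.397
```

View pics/w14.png

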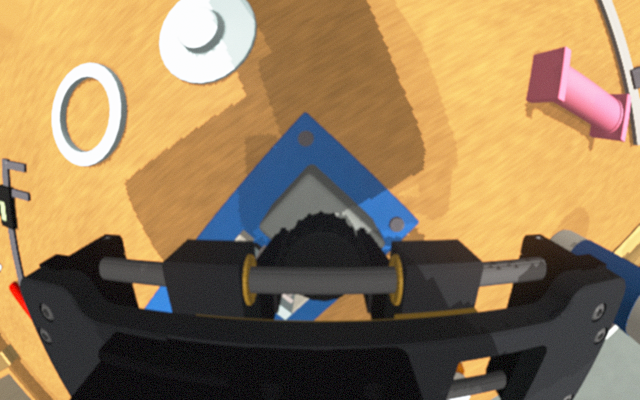

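>>> drive_tool --commands '[{"dx": 0, "dy": -0.8, "dz": 0, "yaw": -5}, {"dx": 0, "dy": 0, "dz": 0, "yaw": -7}, {"dx": 0, "dy": 0, "dz": 0, "yaw": -7}, {"dx": 0, "dy": 0, "dz": 0, "yaw": -7}, {"dx": 0, "dy": 0, "dz": 0, "yaw": -4}]'

```text
t: 18.02
eef_pos: [576.0, 25.4, 87.7]
tcp_rot: [3.142, 0.001, 2.051]
ft_force: [-0.5, -5.1, 1.7]
opening: 0.417
```

```bash
python3 -c "
from g import *
gauge('d')"
```

```text
t 18.0167 [576.   25.4  87.7] yaw 117.49 j6 -0.55 F [-0.5 -5.1  1.7] M [-0.69 -0.04  0.27] op 0.417
side ctr [ 647.8 -245.6] circ [ 644.  -248.7] 52.1 hub [ 644.8 -246.3] mark r 54.9 mark ang 20.9 needle ang 66.0 rest(104.7) -> needle rad 0.675 diff rad 0.788
scene ctr [ 647.8 -245.6] circ [ 647.4 -246.9] 58.6 hub [ 646.8 -241.9] mark r 26.9 mark ang -17.5 needle ang 62.5 rest(104.7) -> needle rad 0.737 diff rad 1.397
```

View pics/g_side_d.png

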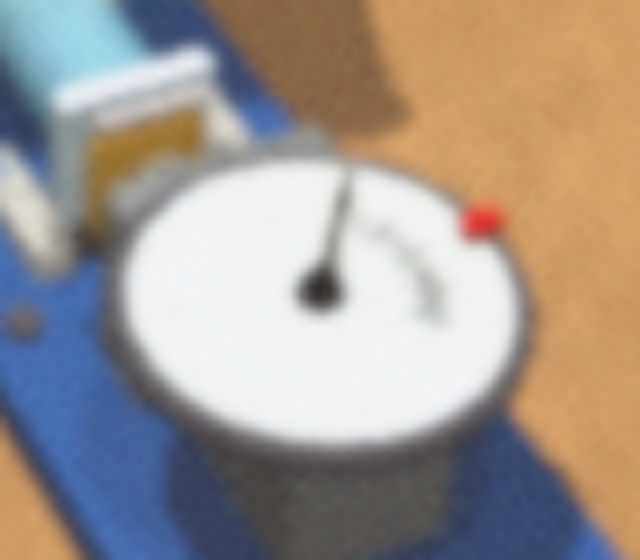

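>>> drive_tool --commands '[{"dx": 0, "dy": -0.3, "dz": 0, "yaw": -4}, {"dx": 0, "dy": 0, "dz": 0, "yaw": -6}, {"dx": 0, "dy": 0, "dz": 0, "yaw": -6}, {"dx": 0, "dy": 0, "dz": 0, "yaw": -4}]'

```text
t: 18.45
eef_pos: [575.8, 25.3, 87.8]
tcp_rot: [-3.142, 0.0, 1.705]
ft_force: [0.1, -3.1, 3.6]
opening: 0.419
```

```bash
python3 -c "
from g import *
gauge('e')"
```

```text
t 18.45 [575.8  25.3  87.8] yaw 97.68 j6 -0.204 F [ 0.1 -3.1  3.6] M [-0.58  0.22  0.25] op 0.419
side ctr [ 647.8 -245.6] circ [ 644.  -248.7] 52.1 hub [ 644.9 -245.8] mark r 54.7 mark ang 20.4 needle ang 65.8 rest(104.7) -> needle rad 0.679 diff rad 0.791
scene ctr [ 647.8 -245.6] circ [ 647.4 -246.9] 58.6 hub [ 646.8 -241.9] mark r 26.9 mark ang -17.5 needle ang 62.5 rest(104.7) -> needle rad 0.737 diff rad 1.397
```

View pics/g_side_e.png

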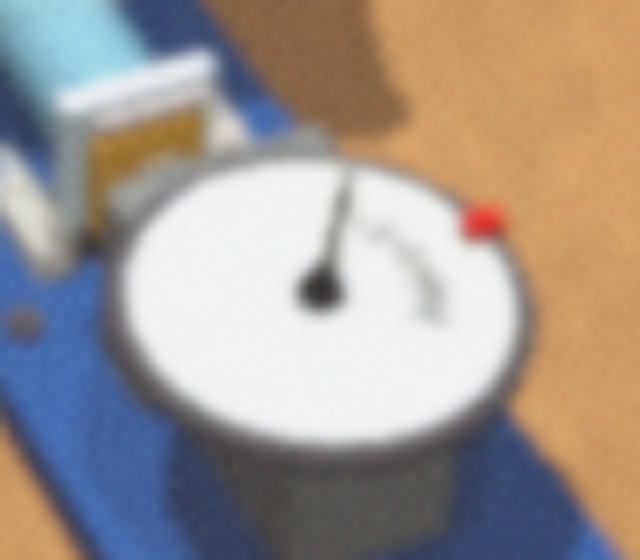

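>>> drive_tool --commands '[{"dx": 0, "dy": -0.2, "dz": 0, "yaw": -4}, {"dx": 0, "dy": 0, "dz": 0, "yaw": -6}, {"dx": 0, "dy": 0, "dz": 0, "yaw": -6}, {"dx": 0, "dy": 0, "dz": 0, "yaw": -4}]'

```text
t: 18.88
eef_pos: [575.6, 25.2, 87.8]
tcp_rot: [-3.141, 0.0, 1.357]
ft_force: [-1.7, -2.5, 6.2]
opening: 0.415
```

```bash
python3 -c "
from g import *
gauge('f')"
```

```text
t 18.8833 [575.6  25.2  87.8] yaw 77.75 j6 0.143 F [-1.7 -2.5  6.2] M [-0.43  0.44  0.28] op 0.415
side ctr [ 647.8 -245.6] circ [ 644.  -248.7] 52.1 hub [ 645.1 -245.9] mark r 54.5 mark ang 20.6 needle ang 62.4 rest(104.7) -> needle rad 0.739 diff rad 0.73
scene ctr [ 647.8 -245.6] circ [ 647.4 -246.9] 58.6 hub [ 647.5 -241.1] mark r 26.5 mark ang -19.6 needle ang 60.5 rest(104.7) -> needle rad 0.771 diff rad 1.399
```

View pics/g_side_f.png

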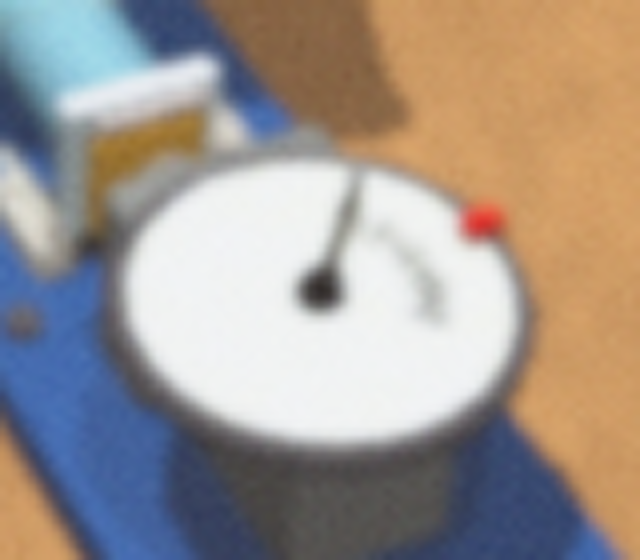

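View pics/g_scene_f.png

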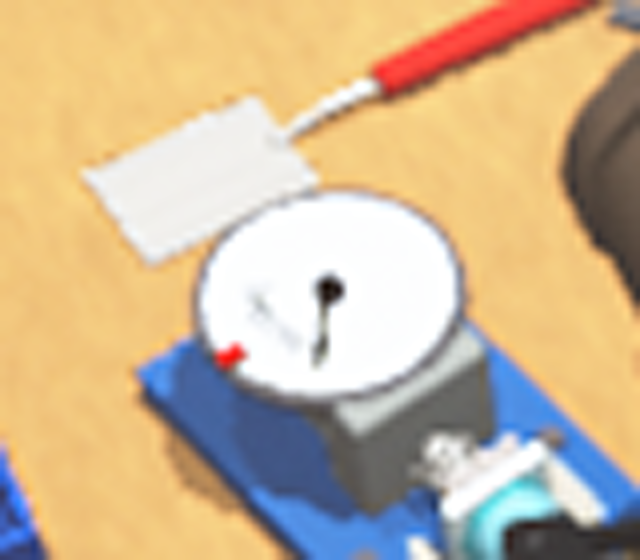

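>>> drive_tool --commands '[{"dx": 0, "dy": 0, "dz": 0, "yaw": -5}, {"dx": 0, "dy": 0, "dz": 0, "yaw": -7}, {"dx": 0, "dy": 0, "dz": 0, "yaw": -6}, {"dx": 0, "dy": 0, "dz": 0, "yaw": -5}, {"dx": 0, "dy": 0, "dz": 0, "yaw": -3}]'

```text
t: 19.4
eef_pos: [575.4, 25.3, 87.7]
tcp_rot: [-3.141, 0.001, 0.904]
ft_force: [-3.4, -1.4, 5.1]
opening: 0.417
```

```bash
sed -i 's/red=(np.hypot(xx-u,yy-v)<26)/red=(np.hypot(xx-u,yy-v)<(26 if cam=="side" else 20))/' g.py; python3 -c "
from g import *
gauge('g')"
```

```text
t 19.4 [575.4  25.3  87.7] yaw 51.8 j6 0.596 F [-3.4 -1.4  5.1] M [-0.28  0.68  0.31] op 0.417
side ctr [ 647.8 -245.6] circ [ 644.3 -248.7] 52.1 hub [ 645.  -246.3] mark r 54.5 mark ang 21.0 needle ang 46.0 rest(104.7) -> needle rad 1.024 diff rad 0.438
scene ctr [ 647.8 -245.6] circ [ 647.4 -246.9] 58.6 hub [ 646.8 -241.9] mark r 52.0 mark ang 16.0 needle ang 38.8 rest(104.7) -> needle rad 1.15 diff rad 0.397
```

View pics/g_side_g.png

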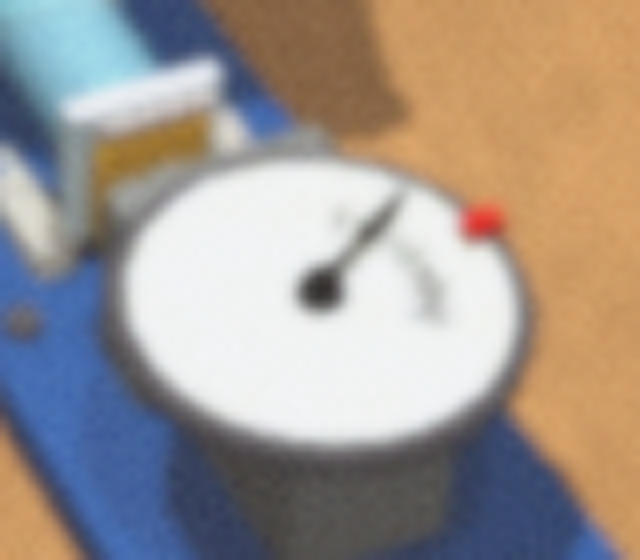

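View pics/g_scene_g.png

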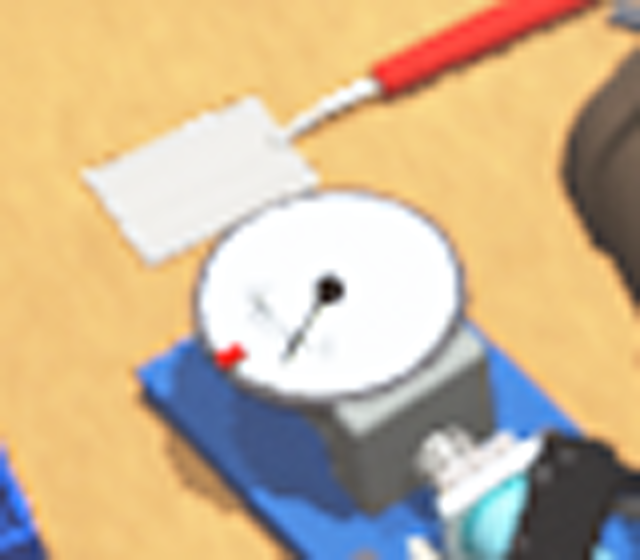

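>>> drive_tool --commands '[{"dx": 0, "dy": 0, "dz": 0, "yaw": -4}, {"dx": 0, "dy": 0, "dz": 0, "yaw": -6}, {"dx": 0, "dy": 0, "dz": 0, "yaw": -5}, {"dx": 0, "dy": 0, "dz": 0, "yaw": -3}, {"dx": 0, "dy": 0, "dz": 0, "yaw": -2}]'

```text
t: 19.92
eef_pos: [575.2, 25.5, 87.7]
tcp_rot: [-3.141, 0.001, 0.557]
ft_force: [-4.7, -1.8, 6.9]
opening: 0.418
```

```bash
python3 -c "
from g import *
gauge('h')"
```

```text
t 19.9167 [575.2  25.5  87.7] yaw 31.91 j6 0.943 F [-4.7 -1.8  6.9] M [-0.09  0.78  0.29] op 0.418
side ctr [ 647.8 -245.6] circ [ 644.3 -248.7] 52.1 hub [ 645.6 -246.2] mark r 54.1 mark ang 21.0 needle ang 33.7 rest(104.7) -> needle rad 1.239 diff rad 0.222
scene ctr [ 647.8 -245.6] circ [ 647.4 -246.9] 58.6 hub [ 647.7 -241.7] mark r 51.2 mark ang 16.1 needle ang 25.7 rest(104.7) -> needle rad 1.378 diff rad 0.168
```

View pics/g_side_h.png

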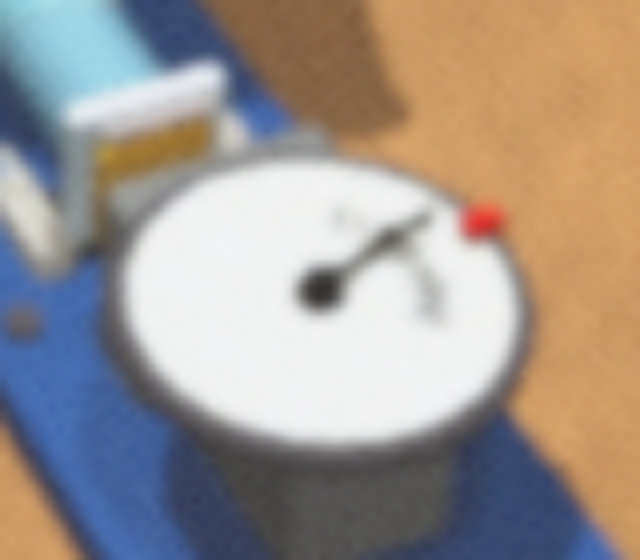

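View pics/g_scene_h.png

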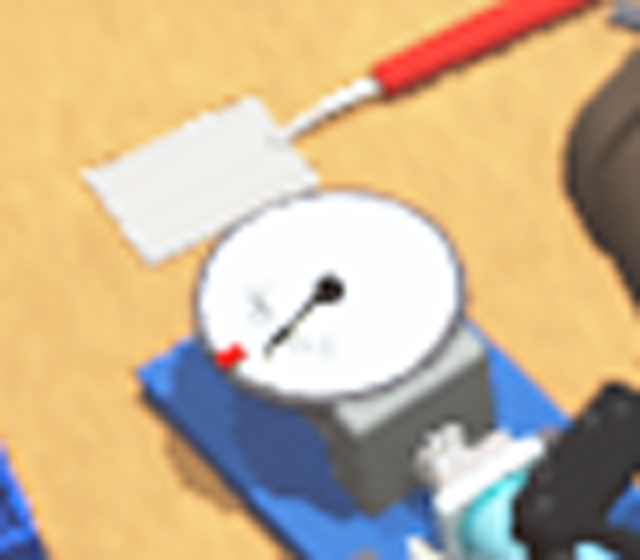

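>>> drive_tool --commands '[{"dx": 0, "dy": 0, "dz": 0, "yaw": -2}, {"dx": 0, "dy": 0, "dz": 0, "yaw": -3}, {"dx": 0, "dy": 0, "dz": 0, "yaw": -3}, {"dx": 0, "dy": 0, "dz": 0, "yaw": -2}, {"dx": 0, "dy": 0, "dz": 0, "yaw": -1}]'

```text
t: 20.43
eef_pos: [575.1, 25.6, 87.7]
tcp_rot: [-3.141, 0.001, 0.366]
ft_force: [-4.3, -0.2, 7.2]
opening: 0.413
```

```bash
python3 -c "
from g import *
gauge('i')"
```

```text
t 20.4333 [575.1  25.6  87.7] yaw 20.96 j6 1.134 F [-4.3 -0.2  7.2] M [-0.    0.8   0.32] op 0.413
side ctr [ 647.8 -245.6] circ [ 644.  -248.7] 52.1 hub [ 645.6 -246.2] mark r 54.1 mark ang 21.0 needle ang 25.2 rest(104.7) -> needle rad 1.388 diff rad 0.073
scene ctr [ 647.8 -245.6] circ [ 647.4 -246.9] 58.6 hub [ 647.7 -241.7] mark r 51.2 mark ang 16.1 needle ang 17.4 rest(104.7) -> needle rad 1.523 diff rad 0.024
```

View pics/g_side_i.png

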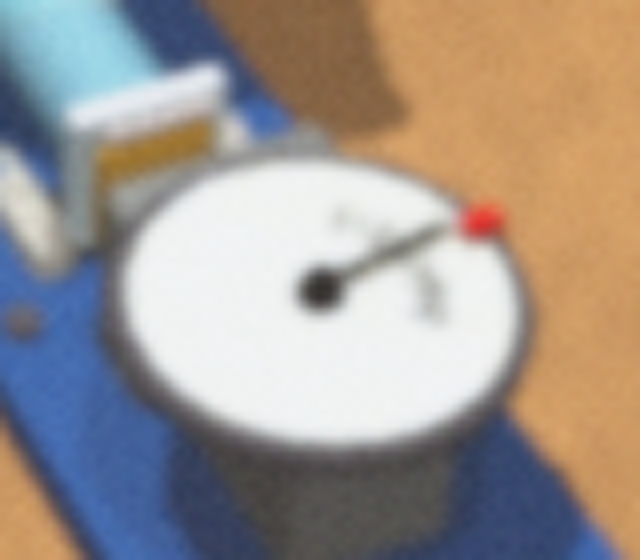

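View pics/g_scene_i.png

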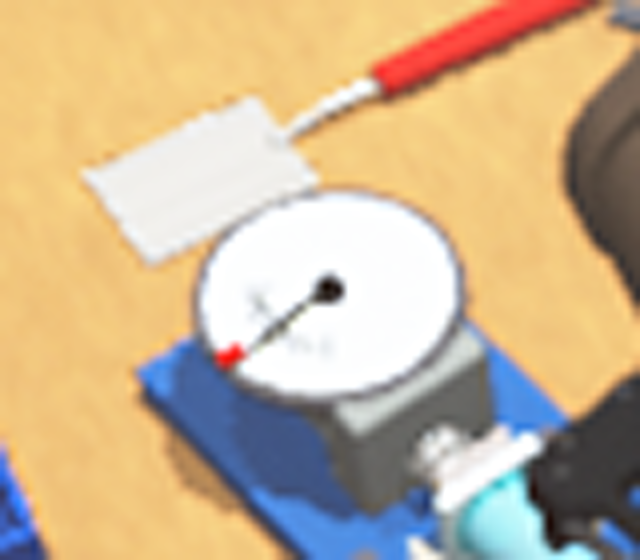

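>>> drive_tool --commands '[{"dx": 0, "dy": 0, "dz": 0, "yaw": -1}, {"dx": 0, "dy": 0, "dz": 0, "yaw": -1}, {"dx": 0, "dy": 0, "dz": 0, "yaw": 0}, {"dx": 0, "dy": 0, "dz": 0, "yaw": 0}, {"dx": 0, "dy": 0, "dz": 0, "yaw": 0}]'

```text
t: 20.95
eef_pos: [575.1, 25.6, 87.7]
tcp_rot: [-3.141, 0.001, 0.333]
ft_force: [-5.2, 0.2, 6.4]
opening: 0.418
```

>>> drive_tool --commands '[{"dx": 0, "dy": 0, "dz": 0, "yaw": 0}, {"dx": 0, "dy": 0, "dz": 0, "yaw": 0}, {"dx": 0, "dy": 0, "dz": 0, "yaw": 0}, {"dx": 0, "dy": 0, "dz": 0, "yaw": 0}, {"dx": 0, "dy": 0, "dz": 0, "yaw": 0}]' --grip 0.7

```text
t: 21.37
eef_pos: [575.9, 25.2, 87.4]
tcp_rot: [-3.142, 0.0, 0.327]
ft_force: [-0.7, -0.0, -0.2]
opening: 0.682
```

>>> drive_tool --commands '[{"dx": 0, "dy": 0, "dz": 5, "yaw": 0}, {"dx": 0, "dy": 0, "dz": 20, "yaw": 0}, {"dx": 0, "dy": 0, "dz": 30, "yaw": 0}, {"dx": 0, "dy": 0, "dz": 30, "yaw": 0}, {"dx": 0, "dy": 0, "dz": 15, "yaw": 0}]'

```text
t: 21.78
eef_pos: [576.8, 25.2, 191.1]
tcp_rot: [3.14, -0.003, 0.327]
ft_force: [0.2, 0.2, 0.5]
opening: 0.702
```

```bash
python3 -c "
from g import *
gauge('j')"
```

```text
t 21.7833 [576.8  25.2 191.1] yaw 18.73 j6 1.173 F [0.2 0.2 0.5] M [-0.04  0.07  0.03] op 0.702
side ctr [ 647.8 -245.6] circ [ 644.  -248.9] 52.0 hub [ 645.4 -246.9] mark r 54.6 mark ang 21.6 needle ang 24.8 rest(104.7) -> needle rad 1.394 diff rad 0.056
scene ctr [ 647.8 -245.6] circ [ 647.4 -246.9] 58.6 hub [ 648.2 -241.9] mark r 49.9 mark ang 16.5 needle ang 16.8 rest(104.7) -> needle rad 1.535 diff rad 0.005
```

View pics/g_side_j.png

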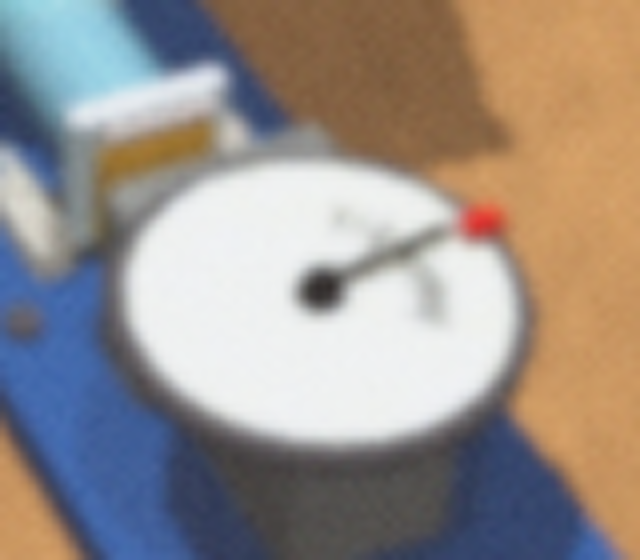

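>>> drive_tool --commands '[{"dx": 0, "dy": -15, "dz": 20, "yaw": 0}, {"dx": 0, "dy": -30, "dz": 10, "yaw": 0}, {"dx": 0, "dy": -35, "dz": 0, "yaw": 0}, {"dx": 0, "dy": -35, "dz": 0, "yaw": 0}, {"dx": 0, "dy": -35, "dz": 0, "yaw": 0}]'

```text
t: 22.3
eef_pos: [575.4, -126.1, 216.9]
tcp_rot: [-3.141, 0.001, 0.327]
ft_force: [1.1, -1.4, -0.4]
opening: 0.698
```

>>> drive_tool --commands '[{"dx": 0, "dy": -30, "dz": 0, "yaw": 0}, {"dx": 0, "dy": -20, "dz": 0, "yaw": 0}, {"dx": 0, "dy": -10, "dz": 0, "yaw": 0}, {"dx": 0, "dy": 0, "dz": 0, "yaw": 0}, {"dx": 0, "dy": 0, "dz": 0, "yaw": 0}]'

```text
t: 22.72
eef_pos: [575.7, -184.3, 216.9]
tcp_rot: [-3.141, 0.001, 0.326]
ft_force: [0.7, 0.6, -0.7]
opening: 0.7
```

```bash
python3 - <<'E'
from h import *
s=env.state();print(s["eef_pos"],s["t"],s["ft_force"])
im=env.read_camera("wrist"); cv2.imwrite("pics/w15.png",im[:,:,::-1])
E
```

```text
[ 575.68808112 -184.29958523  216.91046847] 22.7167 [ 0.71563328  0.63408658 -0.65681883]
```

View pics/w15.png

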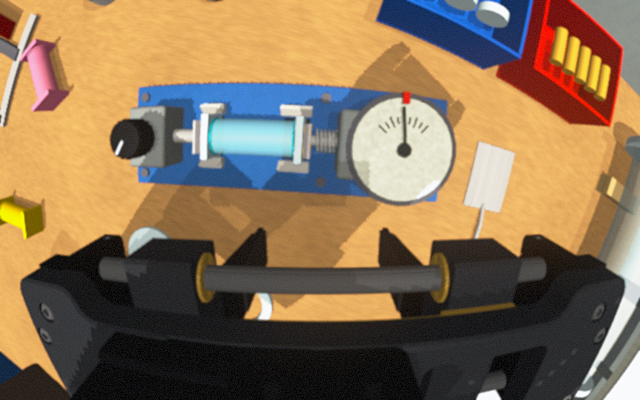

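```bash
python3 - <<'E'
import cv2
a=cv2.imread("pics/w15.png")
cv2.imwrite("pics/w15z.png",cv2.resize(a[85:165,360:450],None,fx=7,fy=7,interpolation=cv2.INTER_CUBIC))
cv2.imwrite("pics/w15t.png",cv2.resize(a[75:205,110:350],None,fx=3.3,fy=3.3,interpolation=cv2.INTER_CUBIC))
E
```

```text
(no output)
```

View pics/w15z.png

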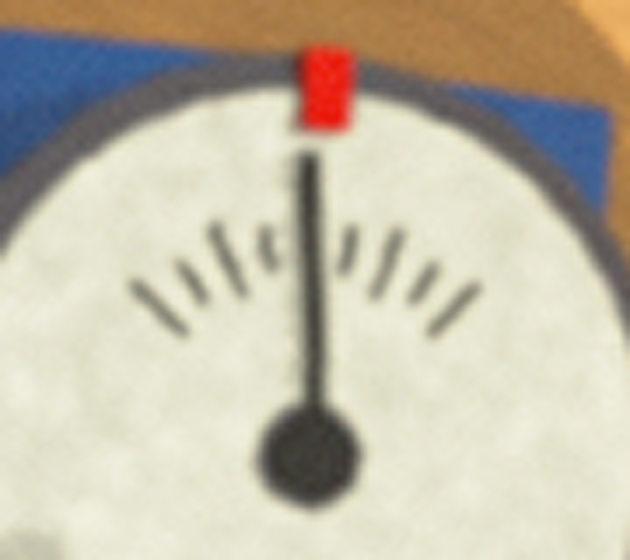

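View pics/w15t.png

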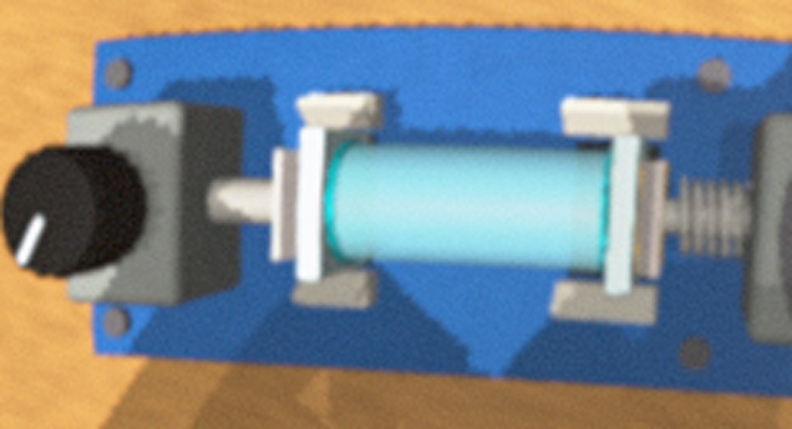

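```bash
python3 -c "
from cell import env
print(env.state()['ft_force'],env.state()['t']); print(env.job_done())"
```

```text
[-0.15040426  0.50092961 -0.31679559] 22.7667
the job is handed in; nothing more can be done
None
```

The clear tube is in the press and clamped, and the needle stands at the red mark to within tolerance. I handed the job in at about 22.8 s.

- **Placing:** I lowered the tube flat onto the pads between the guides and the jaws. I felt light contact of about 4–5 N and let go.
- **Turning:** I turned the knob about 211° clockwise in one grip, in shrinking steps, then let go and moved the arm clear.
- **Needle:** In the last pictures the needle was slightly short of the mark and never ran past it. The wrist picture from above showed about 0.056 rad (2.4 mm) short, and the side camera also showed 0.056 rad. The scene camera showed 0.005 rad. The cameras disagree by about 0.05 rad, but all readings are inside the 0.12 rad limit.
- **Tube:** The last wrist picture showed it between the guides, clamped between the ram and the sprung jaw. I judged this by eye and did not measure its final position or the clamping force.
- **Other things:** Nothing touched the robot at the end; the wrist force read below 1 N. I saw no bystander moved, but I did not measure their positions.

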